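Hold a phone cell under the probes of a lever test jig

TASK

Test the flat phone cell that lies in the sliding nest of the lever press on the bench: push the nest by its upright tab along its rails, under the press head, fully home against the end stop, and only then take the press lever by its ball knob and pull it down until the lever is level, so that the spring probes press on the cell. The lever springs back and pulling it clearly below level wrecks the probes, so keep hold of the knob with the lever still and level: the job ends holding it there for the meter reading. Do not disturb the multimeter, the solder spool or the tweezers lying beside the jig.

Things in the scene. Friction and masses are not known exactly. Their poses are not given: they have to be found in the camera images.
- jig: Lever probe press, fixed: base 120 mm wide, top 12 mm up, lipped guide rails, grey head 70 mm wide over the rails (underside 68, top 148 mm up, front face at x = -28 mm). Origin on the bench under the vertical probe axis; x runs from the open front (base edge x = -150 mm) to the rear column, z up, y to its left. Lever axis: along y through x = 0, z = 115 mm; lever and knob at y = -72 mm.
- shuttle: Grey sliding nest loose between the rails (2 mm play each side, lips hold it down), 124 x 56 x 12 mm, 0.11 to 0.22 kg, the cell in its pocket. Origin: centre of its underside, 12 mm above the bench; axes as the jig's. Starts 48 to 75 mm short of home; fully home, against the end stop, its origin is at jig x = -20 mm, y = 0. Slides with 1 to 2 N, stays where left.
- shuttle_handle (a point): Point on the upright tab at the nest's front end, 85 mm in front of the nest's origin: tab 18 mm along x, 12 mm thick along y, its top 68 mm above the bench; this point is on its middle line, 52 mm above the bench.
- cell: Flat black phone battery, 40 x 105 x 4 mm, loose in the nest's pocket (2 mm play), its thin tail toward the press; its own -y points to the jig's rear. Origin: centre of its underside, about 2 mm in front of and 6 mm above the nest's origin.
- lever_knob (a point): Black ball knob, 32 mm diameter, on the end of the 11 mm steel lever bar, 140 mm from the lever's axis; this point is the ball's centre. At rest the lever is almost upright, leaning 5 degrees to the front (knob 254 mm above the bench); pulled down it swings to the front; when level the knob is at jig x = -140 mm, 115 mm above the bench.
- press_lever (a joint): Lever angle: 0 at rest against its upper stop, growing as it is pulled forward and down; 1.484 rad is level, 1.83 the hard limit below level. A spring returns it: 1.5 N at the knob to start it, 6 to 8 N at level. The ram with the probes sinks 10 mm per rad; they meet the cell at about 1.05 rad.
- probes (a joint): How far the block of four spring probes is pushed up into the ram by the cell, in m: 0 free, about 0.004 with the lever level, 0.008 bottomed. Spring about 1.5 N per mm.
- multimeter: Pocket multimeter 118 x 78 x 41 mm lying left of the jig (bystander). Origin at the centre of its underside.
- solder_spool: Reel of solder, 52 mm diameter, 34 mm high, standing flat left of the jig's front (bystander). Origin at the centre of its underside.
- tweezers: Straight steel tweezers, 126 mm long, 13 mm wide, 9 mm high, lying left of the jig (bystander). Origin at the centre of its underside.

How it is judged:
By the outcome, as a careful person would: the job done as asked, in the order asked, and still so for the second after the job is handed in, while the arm keeps its last pose, push and grip.
It also fails if it takes over 58 s, if anything falls off the work surface, if the arm or the gripper's body presses on something with over 40 N, if the wrist force passes 120 N, or if a joint passes its speed limit or range.

ROBOT

A 6-joint arm with a two-finger parallel gripper is mounted at the origin on a cart in front of the work surface, level with it; the furniture and walls round the work are solid. World frame = base frame: x ahead of the robot, y to its left, z up, the work surface at z = 0. Lengths are in m, angles in rad, forces in N, time in s.
With the tool pointing down it reaches from about 0.25 to 0.725 m from the base axis. Payload 4 kg.
Tool frame: the origin (TCP) lies midway between the tips of the shut fingers; the grasp point (between the pads) lies 19 mm behind it; z points along the fingers, y is the line along which they close (so a half turn about z gives the same grasp; the last joint's range is limited). The gripper opens to 85 mm and grips with 20 to 120 N. Pads are 22 mm wide; open, the fingers measure 114 mm over their backs; the gripper's body (76 mm by 85 mm) begins 54 mm behind the grasp point. The pads swing forward as they close: fully open they stand 13 mm farther back than shut.
Start: joints at [-1.18, 0.241, 0.005, 1.335, 0, 1.571], TCP at [0.19, -0.462, 0.231] pointing down, gripper open.
Joint ranges: [-2.72, 2.72], [-1.05, 1.87], [-1.09, 1.28], [-1.99, 2.15], [-1.42, 1.44], [-3.14, 3.14]. Speed limits (rad/s): [2.79, 2.79, 3.14, 3.14, 3.14, 3.14].

INTERFACE

Orientations are given as a unit quaternion [x, y, z, w].
In Python, from workcell import get_obs, camera, job_done, silhouettes gives the robot as it stands. The module is installed in compiled form; this text tells all that it offers.
- The arm moves only by the tool drive_tool, never from a script. Its argument "increments" is a list of rows, each a list of 3 entries, a list of its own where there are three numbers: the shift along the world's x, y, z in mm, then the turn, a rotation vector about the world's x, y, z in degrees, then the opening, from 0 (shut) to 1 (fully open). A call has 1 to 8 rows; each row shifts and turns the commanded pose from where the row before left it; what a row does not reach is not made up. A row lasts 1/12 s, in which the tool goes at most 41.7 mm and 7.16 degrees, less where a joint would pass 70% of its speed; a pose out of reach is approached as far as the arm can. A call is refused whole if a number of a shift passes 41.7 or a number of a turn 7.16, either way. A call with a gripper value outside its range is refused whole. The fingers move at their own pace and stop on an object; the grip force is fixed at half the most. Time passes only in rows, so rows that do not move let the fingers close. It gives the time, the measured TCP pose, the force, the opening and the grip force at its end, in the units of the state.
- get_obs(): the state, without advancing time (a new reading comes with each control period).
- camera(name): name is "scene" or "top"; returns a dict with "image" (480x640x3 uint8, red, green, blue), "K" (3x3 intrinsics, pixels), "k1" (the pictures are not rectified: a ray, as slopes to the right and down, at radius r is drawn at 1 + k1 r^2 times it, then the intrinsics apply), "view" (4x4, takes a point from world to camera coordinates). Camera axes: x right, y down, z forward; pixel columns grow to the right and rows downward; lengths in m; the calibration is good to about 2 mm. A picture is of the moment at which its call begins. There is no depth.
- job_done(): hands the job in; it is judged then, once.
Trained networks look in a picture, given as the dict that the camera call returned (one of the last four; its "shot" number tells which), for a name from the list of things; names that differ only in an ending like _2 or _b are one class to them, and where a whole thing is asked for, a point or a joint stands for the part that bears it (a point fixed in the world has none). Each returns a list of dicts, best first, with "conf" (0 to 1); they miss things now and then, are a little off and sometimes report something else, mostly with a low value. They report only what shows in the picture. A call takes as long as a camera call.
- silhouettes(query, picture): "region" (480x640 bool, what is visible of it) and "bbox" ([left, top, right, bottom] in pixels, round what is visible of it).
The state is a dict: "clock": time; "joint_pos": joint angles; "joint_vel": joint speeds; "tau": joint torques, N m; "eef_pos": TCP position; "tool_rot": TCP orientation; "ft_force": force on the tool from outside, world axes, zero at the start; "ft_torque": the same for the moment, N m; "grip_width": finger opening in m; "grasp_force": force on a finger pad.
Only numpy, scipy, OpenCV 4.12 (cv2) and the standard library are available. Lean on these libraries where they do the work, as an engineer would, in place of code of your own. Each camera call takes 0.05 s, during which the arm holds its last target. There are 200 camera calls.

## Working session

There is one attempt and no reset: what is moved stays moved. The work goes in short steps, Python scripts to look and compute and a tool call to move; the robot and the scene stay as the last step left them, time stands still between calls to the robot, and variables do not carry over. Pictures are saved under pics/ and viewed, at most 10 in all, crops included, and the job is handed in when it is done.

Besides the shell and the picture viewer there is one more tool, called after "Request:" by a JSON object that holds its "api" and its "payload". drive_tool: Moves the arm, as the interface text tells. Its arguments: {"type":"object","properties":{"increments":{"type":"array"}},"required":["increments"]}

```bash
mkdir -p pics; python3 - <<'E'
from workcell import *
import cv2, numpy as np, pickle
o=get_obs(); print({k:np.round(v,3) for k,v in o.items()})
D={}
for n in ("scene","top"):
    c=camera(n); D[n]=c
    cv2.imwrite(f"pics/{n}0.png",c["image"][:,:,::-1])
    print(n,c["K"].tolist(),c["k1"],np.round(c["view"],3).tolist())
    for q in ("jig","shuttle","shuttle_handle","cell","lever_knob","press_lever","multimeter","solder_spool","tweezers"):
        for s in silhouettes(q,c)[:2]:
            ys,xs=np.nonzero(s["region"]); print(q,round(s["conf"],2),s["bbox"],xs.mean().round(1),ys.mean().round(1),len(xs))
pickle.dump(D,open("d0.pkl","wb"))
E
```

```text
{'clock': np.float64(0.0), 'joint_pos': array([-1.18 ,  0.241,  0.004,  1.335,  0.   ,  1.571]), 'joint_vel': array([ 0.001,  0.001, -0.   , -0.   ,  0.   ,  0.   ]), 'tau': array([-1.0000e-03, -3.7232e+01,  2.5241e+01,  1.7000e-02, -0.0000e+00,
        0.0000e+00]), 'eef_pos': array([ 0.19 , -0.462,  0.23 ]), 'tool_rot': array([ 0.981,  0.194, -0.   , -0.001]), 'ft_force': array([-0.207,  0.403,  0.89 ]), 'ft_torque': array([-0.003, -0.041, -0.046]), 'grasp_force': np.float64(0.0), 'grip_width': np.float64(0.086)}
scene [[453.9568046288628, 0.0, 308.54363250113863], [0.0, 453.9568046288628, 229.1653371479289], [0.0, 0.0, 1.0]] -0.10050305855702704 [[-0.49, -0.872, 0.003, 0.54], [-0.453, 0.252, -0.855, 0.274], [0.745, -0.42, -0.518, 0.68], [0.0, 0.0, 0.0, 1.0]]
jig 0.68 [277.1, 139.9, 391.5, 300.6] 325.3 234.2 6530
shuttle 0.57 [333.8, 252.5, 403.5, 287.7] 377.0 272.2 558
shuttle_handle 0.84 [330.7, 247.5, 402.3, 292.0] 376.1 271.6 676
shuttle_handle 0.35 [343.6, 138.3, 362.7, 214.0] 350.9 169.2 527
cell 0.89 [344.3, 257.0, 381.3, 279.6] 362.5 268.8 374
lever_knob 0.92 [343.8, 138.9,
[... 431 characters left out ...]
27.5747346076617], [0.0, 454.48850527077803, 246.14856225013892], [0.0, 0.0, 1.0]] -0.11271669005706164 [[0.016, -1.0, -0.011, 0.363], [-0.983, -0.013, -0.181, 0.525], [0.18, 0.014, -0.984, 0.913], [0.0, 0.0, 0.0, 1.0]]
jig 0.75 [343.8, 159.7, 447.7, 292.2] 387.2 217.1 5859
shuttle 0.91 [377.3, 226.3, 420.1, 298.1] 400.7 261.1 761
shuttle_handle 0.58 [375.9, 226.9, 417.8, 296.9] 401.2 262.1 718
cell 0.96 [379.9, 239.6, 409.2, 282.5] 398.4 258.9 732
lever_knob 0.74 [411.6, 170.9, 449.0, 207.0] 430.6 186.6 547
press_lever 0.89 [411.1, 169.2, 449.5, 205.8] 429.7 186.8 545
multimeter 0.75 [296.2, 213.8, 356.1, 273.1] 324.9 243.7 1920
solder_spool 0.62 [340.0, 280.4, 367.1, 301.9] 352.7 290.2 477
```

```bash
python3 - <<'E'
import cv2
a=cv2.imread("pics/scene0.png")[120:360,240:440]; b=cv2.imread("pics/top0.png")[140:320,280:470]
cv2.imwrite("pics/s1.png",cv2.resize(a,None,fx=2.5,fy=2.5,interpolation=2)); cv2.imwrite("pics/t1.png",cv2.resize(b,None,fx=3.3,fy=3.3,interpolation=2))
E
```

```text
(no output)
```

View pics/s1.png

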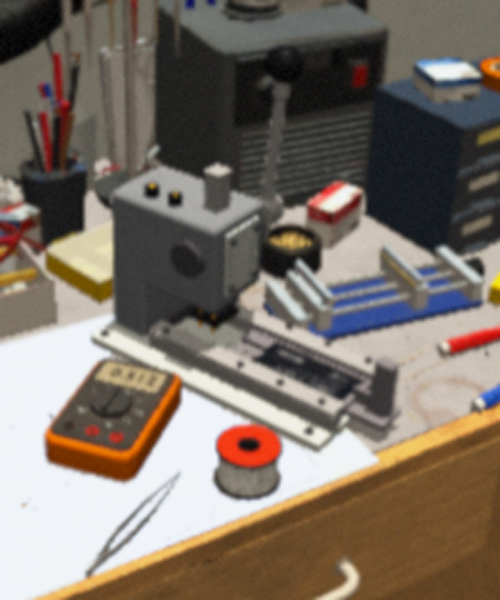

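View pics/t1.png

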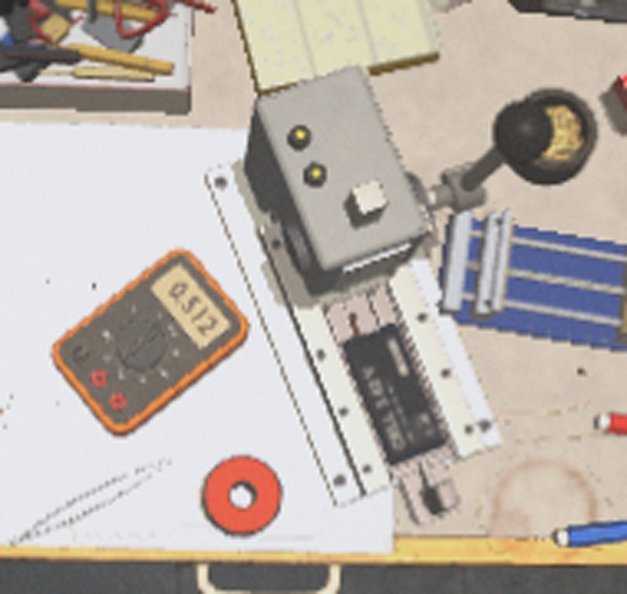

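Scene crop: knob at about (355,145), tab top (394,265), base front-left corner (367,297), rear-left corner (277,252). Top crop: knob (439,180), tab top (412,290), base corners at (381,293), (431,273), (342,191). I'll fit the jig pose to these.

```bash
cat > h.py <<'E'
import numpy as np, cv2, pickle
from scipy.optimize import least_squares
def proj(c,P):
    q=np.atleast_2d(P)@c["view"][:3,:3].T+c["view"][:3,3]; s=q[:,:2]/q[:,2:]
    s=s*(1+c["k1"]*(s**2).sum(1,keepdims=True)); return s@np.diag([c["K"][0,0],c["K"][1,1]])+c["K"][:2,2]
def tri(cs,uv):
    return least_squares(lambda p:np.concatenate([proj(c,p)[0]-u for c,u in zip(cs,uv)]),[.5,-.1,.1])
def ray0(c,uv,z):
    return least_squares(lambda p:proj(c,[p[0],p[1],z])[0]-uv,[.5,-.1]).x
E
python3 - <<'E'
from h import *
D=pickle.load(open("d0.pkl","rb")); S,T=D["scene"],D["top"]
s=lambda a,b:np.array([240+a/2.5,120+b/2.5]); t=lambda a,b:np.array([280+a/3.3,140+b/3.3])
for n,u,v in (("knob",s(287,63),t(522,132)),("tabtop",s(385,361),t(437,494)),("FL",s(319,447),t(336,506)),("RL",s(92,333),t(205,168))):
    r=tri([S,T],[u,v]); print(n,r.x.round(4),r.fun.round(1))
FL,FR,RL=[ray0(T,t(*p),.012) for p in ((338,503),(500,440),(207,168))]
print(FL,FR,RL,np.hypot(*(FR-FL)))
d=RL-FL; print("yaw",np.degrees(np.arctan2(d[1],d[0])),np.linalg.norm(d))
# joint fit: jig x,y,yaw,travel
obs=[(S,s(287,63),[-.0122,-.072,.2545]),(T,t(522,132),[-.0122,-.072,.2545]),
 (S,s(319,444),[-.15,.06,.012]),(T,t(338,503),[-.15,.06,.012]),(T,t(500,440),[-.15,-.06,.012]),
 (S,s(385,361),"tab"),(T,t(437,494),"tab")]
def f(p):
    R=np.array([[np.cos(p[2]),-np.sin(p[2]),0],[np.sin(p[2]),np.cos(p[2]),0],[0,0,1]])
    out=[]
    for c,u,P in obs:
        P=[-.02-p[3]-.085,0,.068] if P=="tab" else P
        out.append(proj(c,R@np.array(P)+[p[0],p[1],0])[0]-u)
    return np.concatenate(out)
r=least_squares(f,[.6,-.1,.4,.06]); p=r.x; print(p,np.degrees(p[2]),r.fun.round(1))
R=np.array([[np.cos(p[2]),-np.sin(p[2])],[np.sin(p[2]),np.cos(p[2])]])
for n,q in (("tab",[-.105-p[3],0]),("tabhome",[-.105,0]),("knob0",[-.0122,-.072]),("knobend",[-.14,-.072]),("axis",[0,-.072])): print(n,(R@q+p[:2]).round(4))
E
```

```text
knob [0.5989 0.1783 0.2553] [-0.9 -0.1  0.6  0.4]
tabtop [0.4257 0.1932 0.0715] [-1.3 -0.   1.1  0.9]
FL [0.4235 0.2505 0.0103] [-0.5 -0.   0.5  0.3]
RL [0.6524 0.3378 0.0114] [-1.1 -0.1  0.9  0.6]
[0.42604329 0.25037125] [0.46894936 0.14245078] [0.65351585 0.33852961] 0.11613680780073612
yaw 21.184139915696147 0.2439583242303533
[0.58563338 0.24982833 0.36498852 0.06348506] 20.91230185526834 [-1.2  0.2  0.6  0.  -1.4  0.6 -0.9  0.9  1.   0.9 -0.9  0.2  2.5 -0.2]
tab [0.4282 0.1897]
tabhome [0.4875 0.2123]
knob0 [0.5999 0.1782]
knobend [0.4806 0.1326]
axis [0.6113 0.1826]
```

Request:
{"api": "drive_tool", "payload": {"increments": [[[8.2,25.6,0],[0,0,7.14],0],[[8.2,25.6,0],[0,0,7.14],0],[[8.2,25.6,0],[0,0,7.14],0],[[8.2,25.6,0],[0,0,7.14],0],[[8.2,25.6,0],[0,0,7.14],0],[[8.2,25.6,0],[0,0,7.14],0],[[8.2,25.6,0],[0,0,7.14],0],[[8.2,25.6,0],[0,0,7.14],0]]}}

```text
clock: 1.67
eef_pos: [0.2562, -0.2563, 0.2314]
tool_rot: [0.767, 0.642, 0.0, 0.0]
ft_force: [0.7, -0.7, -0.3]
grip_width: -0.0
grasp_force: 0.0
```

```bash
python3 -c "
from workcell import *
o=get_obs();print(o['joint_pos'].round(3),o['eef_pos'],o['tool_rot'].round(3))"
```

```text
[-0.786 -0.034 -0.306  1.298  0.     0.962] [ 0.25619369 -0.25630386  0.23144204] [0.767 0.642 0.    0.   ]
```

Request:
{"api": "drive_tool", "payload": {"increments": [[[8.2,25.6,0],[0,0,7.14],0],[[8.2,25.6,0],[0,0,7.14],0],[[8.2,25.6,0],[0,0,7.14],0],[[8.2,25.6,0],[0,0,7.14],0],[[8.2,25.6,0],[0,0,7.14],0],[[8.2,25.6,0],[0,0,7.14],0],[[8.2,25.6,0],[0,0,7.14],0],[[8.2,25.6,0],[0,0,7.14],0]]}}

```text
clock: 2.33
eef_pos: [0.3219, -0.0514, 0.2316]
tool_rot: [0.367, 0.93, 0.0, 0.0]
ft_force: [0.7, -0.2, 0.5]
grip_width: 0.0001
grasp_force: 0.0
```

Request:
{"api": "drive_tool", "payload": {"increments": [[[8.2,25.6,0],[0,0,7.14],0],[[8.2,25.6,0],[0,0,7.14],0],[[8.2,25.6,0],[0,0,7.14],0],[[8.2,25.6,0],[0,0,7.14],0],[[8.2,25.6,0],[0,0,7.14],0],[[8.2,25.6,0],[0,0,7.14],0],[[8.2,25.6,0],[0,0,7.14],0],[[8.2,25.6,0],[0,0,7.14],0]]}}

```text
clock: 3.0
eef_pos: [0.3874, 0.1536, 0.2315]
tool_rot: [-0.123, 0.992, 0.0, 0.0]
ft_force: [0.7, -0.0, -0.0]
grip_width: -0.0002
grasp_force: 0.0
```

Request:
{"api": "drive_tool", "payload": {"increments": [[[0,0,0],[0,0,7.1],0],[[0,0,0],[0,0,0],0]]}}

```text
clock: 3.17
eef_pos: [0.3875, 0.1533, 0.2311]
tool_rot: [-0.183, 0.983, -0.0, -0.0]
ft_force: [-0.5, -0.7, 0.2]
grip_width: -0.0
grasp_force: 0.0
```

```bash
python3 -c "
from workcell import *
from scipy.spatial.transform import Rotation as R
o=get_obs();print(o['joint_pos'].round(3),o['eef_pos'],R.from_quat(o['tool_rot']).as_matrix().round(3))"
```

```text
[ 0.377  0.076 -0.194  1.301 -0.     0.008] [0.38746915 0.1533307  0.23112521] [[-0.933 -0.36  -0.   ]
 [-0.36   0.933 -0.   ]
 [ 0.    -0.    -1.   ]]
```

Request:
{"api": "drive_tool", "payload": {"increments": [[[3,12,-10],[0,0,0],0],[[3,11,-30],[0,0,0],0],[[0,0,-35],[0,0,0],0],[[0,0,-35],[0,0,0],0],[[0,0,-35],[0,0,0],0],[[0,0,-30],[0,0,0],0],[[0,0,-16],[0,0,0],0],[[0,0,0],[0,0,0],0]]}}

```text
clock: 3.83
eef_pos: [0.3896, 0.1732, 0.0364]
tool_rot: [-0.179, 0.984, -0.001, -0.004]
ft_force: [-0.5, 0.5, 0.9]
grip_width: 0.0001
grasp_force: 0.0
```

```bash
python3 - <<'E'
from workcell import *
import cv2
c=camera("top"); cv2.imwrite("pics/t2.png",cv2.resize(c["image"][140:340,280:480,::-1],None,fx=3,fy=3,interpolation=2))
E
```

```text
(no output)
```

View pics/t2.png

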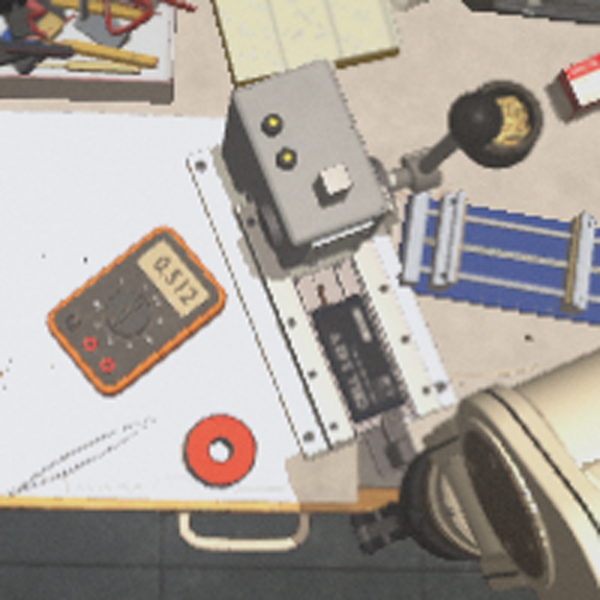

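Gripper is in front of the tab (crop ~(400,455)); lined up. Pushing.

Request:
{"api": "drive_tool", "payload": {"increments": [[[8.8,5.1,1],[0,0,0],0],[[9.3,3.6,0],[0,0,0],0],[[9.3,3.6,0],[0,0,0],0],[[9.3,3.6,0],[0,0,0],0],[[9.3,3.6,0],[0,0,0],0],[[9.3,3.6,0],[0,0,0],0],[[4.7,1.8,0],[0,0,0],0],[[0,0,0],[0,0,0],0]]}}

```text
clock: 4.55
eef_pos: [0.4554, 0.2007, 0.0428]
tool_rot: [-0.18, 0.984, 0.0, 0.002]
ft_force: [0.2, 1.3, -0.2]
grip_width: 0.0003
grasp_force: 0.0
```

Request:
{"api": "drive_tool", "payload": {"increments": [[[4.7,1.8,0],[0,0,0],0],[[2.8,1.1,0],[0,0,0],0],[[2.8,1.1,0],[0,0,0],0],[[0,0,0],[0,0,0],0]]}}

```text
clock: 4.88
eef_pos: [0.464, 0.2042, 0.0415]
tool_rot: [-0.181, 0.984, 0.0, 0.0]
ft_force: [0.4, -0.9, -0.3]
grip_width: -0.0002
grasp_force: 0.0
```

Request:
{"api": "drive_tool", "payload": {"increments": [[[1.9,0.7,0],[0,0,0],0],[[1.9,0.7,0],[0,0,0],0],[[1.9,0.7,0],[0,0,0],0],[[0,0,0],[0,0,0],0]]}}

```text
clock: 5.22
eef_pos: [0.4698, 0.2063, 0.0413]
tool_rot: [-0.181, 0.983, 0.0, 0.0]
ft_force: [-0.5, 0.2, -0.3]
grip_width: 0.0005
grasp_force: 0.2
```

Request:
{"api": "drive_tool", "payload": {"increments": [[[1.9,0.7,0],[0,0,0],0],[[1.9,0.7,0],[0,0,0],0],[[0,0,0],[0,0,0],0]]}}

```text
clock: 5.47
eef_pos: [0.4699, 0.2062, 0.0407]
tool_rot: [-0.181, 0.983, -0.001, -0.003]
ft_force: [-8.0, -3.0, 5.2]
grip_width: -0.0001
grasp_force: 4.2
```

```bash
python3 - <<'E'
from workcell import *
import cv2,numpy as np
print(get_obs()["ft_force"])
c=camera("top"); a=c["image"][140:340,280:480,::-1]; d=camera("scene")["image"][180:340,260:420,::-1]
cv2.imwrite("pics/t3.png",np.hstack([cv2.resize(a,(400,400),interpolation=2),cv2.resize(d,(400,400),interpolation=2)]))
E
```

```text
[-7.95740056 -3.04515987  5.19841958]
```

View pics/t3.png

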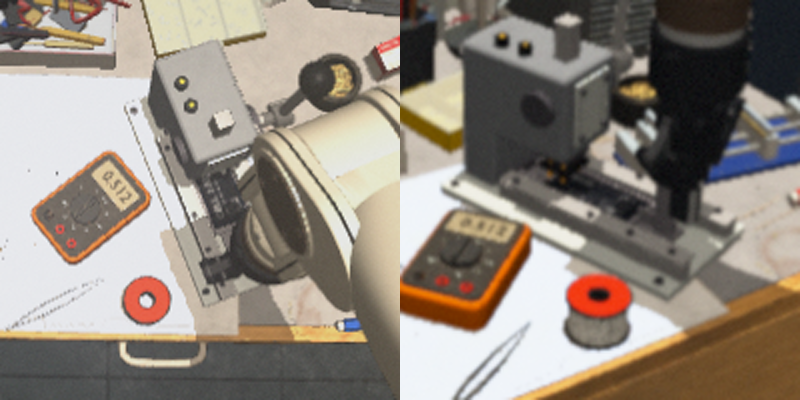

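Nest stopped at the end stop: TCP at jig x ≈ -124 mm as predicted, with 8.5 N pushing force; in the picture the nest is under the head and the bystanders are untouched. Now back off, rise, open.

Request:
{"api": "drive_tool", "payload": {"increments": [[[-5,-2,0],[0,0,0],0],[[-9,-3.6,0],[0,0,0],0],[[-9,-3.6,5],[0,0,0],0],[[0,0,30],[0,0,0],0],[[0,0,40],[0,0,0],0],[[0,0,40],[0,0,0],0],[[0,0,40],[0,0,0],0.8],[[0,0,40],[0,0,0],0.8]]}}

```text
clock: 6.23
eef_pos: [0.4497, 0.1981, 0.2388]
tool_rot: [-0.181, 0.983, 0.0, 0.001]
ft_force: [-0.1, 0.7, -0.7]
grip_width: 0.0235
grasp_force: 0.0
```

Request:
{"api": "drive_tool", "payload": {"increments": [[[10,-8,10],[0,0,0],0.8],[[20,-13,0],[0,0,0],0.8],[[20,-13,0],[0,0,0],0.8],[[15,-13,0],[0,0,0],0.8],[[4,-3,0],[0,0,0],0.8],[[0,0,0],[0,0,0],0.8]]}}

```text
clock: 6.73
eef_pos: [0.5198, 0.1475, 0.2463]
tool_rot: [-0.18, 0.984, 0.0, 0.0]
ft_force: [-0.6, -0.4, -0.3]
grip_width: 0.0683
grasp_force: 0.0
```

```bash
python3 - <<'E'
from workcell import *
import cv2,numpy as np
o=get_obs(); print(o['joint_pos'].round(3),o['eef_pos'],o['ft_force'])
a=camera("top")["image"][100:300,300:500,::-1]; d=camera("scene")["image"][100:300,260:460,::-1]
cv2.imwrite("pics/t4.png",np.hstack([cv2.resize(a,(400,400),interpolation=2),cv2.resize(d,(400,400),interpolation=2)]))
E
```

```text
[ 0.276  0.315  0.145  1.4    0.    -0.085] [0.51979248 0.1474723  0.24634778] [-0.58465054 -0.40648591 -0.34036253]
```

View pics/t4.png

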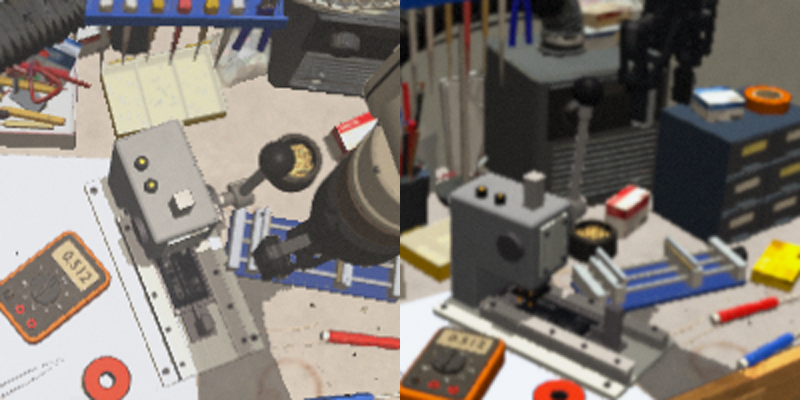

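Nest sits home, tab standing clear; the gripper is just in front of the knob (knob at top ≈(437,180), scene ≈(355,145)). Moving over it.

Request:
{"api": "drive_tool", "payload": {"increments": [[[10,3.8,0],[0,0,0],0.8],[[15,5.7,0],[0,0,0],0.8],[[15,5.7,0],[0,0,0],0.8],[[15,5.7,0],[0,0,0],0.8],[[15,5.8,-4],[0,0,0],0.8],[[10,4,-5],[0,0,0],0.8],[[0,0,-2],[0,0,0],0.8],[[0,0,0],[0,0,0],0.8]]}}

```text
clock: 7.5
eef_pos: [0.5978, 0.1798, 0.2343]
tool_rot: [-0.182, 0.983, -0.0, -0.001]
ft_force: [0.3, 0.3, -0.3]
grip_width: 0.0684
grasp_force: 0.0
```

```bash
python3 - <<'E'
from workcell import *
import cv2,numpy as np
o=get_obs(); print(o['joint_pos'].round(3),o['eef_pos'],o['ft_force'])
d=camera("scene"); 
cv2.imwrite("pics/t5.png",cv2.resize(d["image"][80:240,280:440,::-1],(560,560),interpolation=2))
E
```

```text
[ 0.292  0.497  0.387  1.463  0.    -0.073] [0.59783947 0.17981477 0.23425538] [ 0.32709717  0.27854822 -0.26129738]
```

View pics/t5.png

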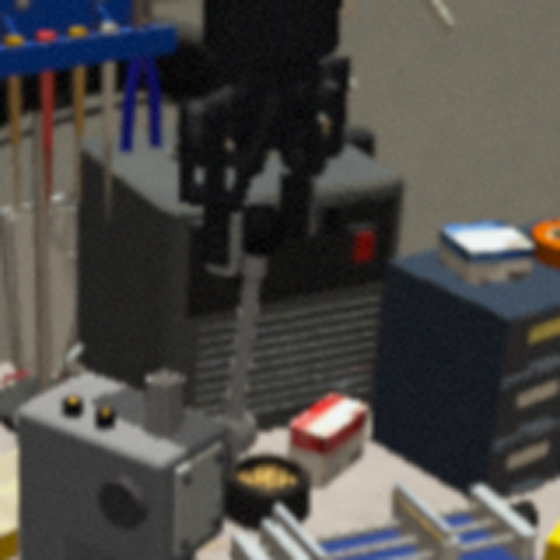

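Knob is between the fingers (crop ~(262,230)). Small centring correction, then close.

Request:
{"api": "drive_tool", "payload": {"increments": [[[2,-1.6,1],[0,0,0],0.8],[[0,0,0],[0,0,0],0.6],[[0,0,0],[0,0,0],0.3],[[0,0,0],[0,0,0],0],[[0,0,0],[0,0,0],0],[[0,0,0],[0,0,0],0],[[0,0,0],[0,0,0],0]]}}

```text
clock: 8.13
eef_pos: [0.601, 0.1774, 0.2373]
tool_rot: [-0.181, 0.983, 0.0, 0.001]
ft_force: [-2.1, 0.1, 5.5]
grip_width: 0.0291
grasp_force: 59.0
```

```bash
python3 - <<'E'
import numpy as np
a=np.radians(5+85*np.arange(25)/24); y=np.radians(20.95)
P=np.c_[-140*np.sin(a)*np.cos(y),-140*np.sin(a)*np.sin(y),140*np.cos(a)]
print(np.diff(np.round(P,1),axis=0).round(1).tolist(), P[-1]-P[0])
E
```

```text
[[-8.0, -3.0, -1.1], [-8.0, -3.1, -1.5], [-7.8, -3.0, -2.1], [-7.7, -2.9, -2.6], [-7.6, -2.9, -3.1], [-7.3, -2.8, -3.5], [-7.2, -2.8, -4.1], [-6.8, -2.6, -4.5], [-6.7, -2.5, -5.0], [-6.3, -2.5, -5.4], [-6.0, -2.2, -5.8], [-5.6, -2.2, -6.2], [-5.3, -2.0, -6.6], [-4.9, -1.9, -6.9], [-4.4, -1.7, -7.2], [-4.1, -1.6, -7.5], [-3.6, -1.3, -7.7], [-3.2, -1.3, -8.0], [-2.6, -1.0, -8.1], [-2.3, -0.8, -8.3], [-1.7, -0.7, -8.5], [-1.2, -0.5, -8.5], [-0.8, -0.3, -8.7], [-0.2, -0.1, -8.6]] [-119.34981588  -45.69464251 -139.46725773]
```

Request:
{"api": "drive_tool", "payload": {"increments": [[[-8.0,-3.0,-1.1],[0,0,0],0],[[-8.0,-3.1,-1.5],[0,0,0],0],[[-7.8,-3.0,-2.1],[0,0,0],0],[[-7.7,-2.9,-2.6],[0,0,0],0],[[-7.6,-2.9,-3.1],[0,0,0],0],[[-7.3,-2.8,-3.5],[0,0,0],0],[[-7.2,-2.8,-4.1],[0,0,0],0],[[-6.8,-2.6,-4.5],[0,0,0],0]]}}

```text
clock: 8.8
eef_pos: [0.5418, 0.1544, 0.2163]
tool_rot: [-0.18, 0.984, 0.0, 0.003]
ft_force: [-2.7, -0.6, 13.1]
grip_width: 0.0284
grasp_force: 57.8
```

```bash
python3 - <<'E'
from workcell import *
import cv2,numpy as np
o=get_obs(); print(o['eef_pos'],o['ft_force'],o['ft_torque'])
d=camera("scene"); 
cv2.imwrite("pics/t6.png",cv2.resize(d["image"][110:270,280:440,::-1],(560,560),interpolation=2))
E
```

```text
[0.54178989 0.15442003 0.21632784] [-2.74709093 -0.62008748 13.08675413] [-0.30961669  0.65998869 -0.20190799]
```

View pics/t6.png

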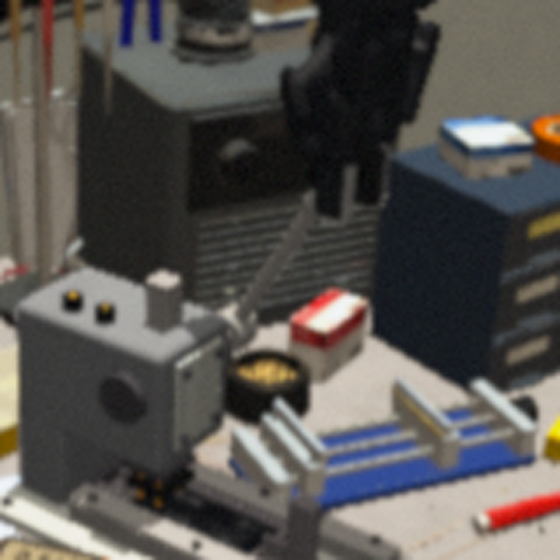

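Lever follows the gripper, leaning about 33° forward, knob held between the pads (crop ~(335,190)). Continuing.

Request:
{"api": "drive_tool", "payload": {"increments": [[[-6.7,-2.5,-5.0],[0,0,0],0],[[-6.3,-2.5,-5.4],[0,0,0],0],[[-6.0,-2.2,-5.8],[0,0,0],0],[[-5.6,-2.2,-6.2],[0,0,0],0],[[-5.3,-2.0,-6.6],[0,0,0],0],[[-4.9,-1.9,-6.9],[0,0,0],0],[[-4.4,-1.7,-7.2],[0,0,0],0],[[-4.1,-1.6,-7.5],[0,0,0],0]]}}

```text
clock: 9.52
eef_pos: [0.497, 0.1375, 0.1626]
tool_rot: [-0.181, 0.983, -0.0, -0.0]
ft_force: [0.1, 0.4, 1.1]
grip_width: 0.0
grasp_force: 0.0
```

Request:
{"api": "drive_tool", "payload": {"increments": [[[-3.6,-1.3,-7.7],[0,0,0],0],[[-3.2,-1.3,-8.0],[0,0,0],0],[[-2.6,-1.0,-8.1],[0,0,0],0],[[-2.3,-0.8,-8.3],[0,0,0],0],[[0,0,0],[0,0,0],0]]}}

```text
clock: 9.93
eef_pos: [0.4839, 0.1328, 0.129]
tool_rot: [-0.181, 0.983, -0.0, -0.002]
ft_force: [0.4, 0.3, 0.0]
grip_width: -0.0002
grasp_force: 0.0
```

```bash
python3 - <<'E'
from workcell import *
import cv2,numpy as np
o=get_obs(); print(o['eef_pos'],o['ft_force'],o['ft_torque'],o['grip_width'])
d=camera("scene"); 
cv2.imwrite("pics/t7.png",cv2.resize(d["image"][150:310,270:430,::-1],(600,600),interpolation=2))
E
```

```text
[0.48393066 0.13277944 0.12900532] [0.42721145 0.25074682 0.01680185] [0.00817025 0.04484852 0.04117466] -0.00023348624238553575
```

View pics/t7.png

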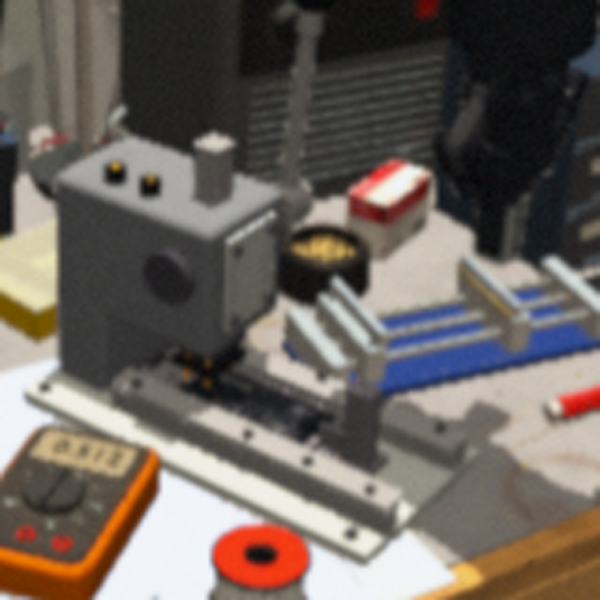

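The knob slipped out (fingers shut, lever back upright); the nest is still home. The pads stand farther back when part-open, so the grip was too high on the ball (width 29 < 32 mm). Regrasp about 9 mm lower.

Request:
{"api": "drive_tool", "payload": {"increments": [[[0,0,25],[0,0,0],0.8],[[0,0,35],[0,0,0],0.8],[[0,0,30],[0,0,0],0.8],[[3,1,9],[0,0,0],0.8],[[14,5.3,0],[0,0,0],0.8],[[14,5.3,0],[0,0,0],0.8],[[0,0,0],[0,0,0],0.8]]}}

```text
clock: 10.57
eef_pos: [0.5194, 0.1459, 0.231]
tool_rot: [-0.181, 0.983, 0.0, 0.002]
ft_force: [0.2, -0.4, -0.0]
grip_width: 0.0681
grasp_force: 0.0
```

Request:
{"api": "drive_tool", "payload": {"increments": [[[14,5.3,0],[0,0,0],0.8],[[14,5.3,0],[0,0,0],0.8],[[14,5.3,0],[0,0,0],0.8],[[14,5.3,0],[0,0,0],0.8],[[14,5.3,0],[0,0,0],0.8],[[12,4.7,0],[0,0,0],0.8],[[3,1.5,0],[0,0,0],0.8],[[0,0,0],[0,0,0],0.8]]}}

```text
clock: 11.23
eef_pos: [0.6018, 0.1778, 0.2295]
tool_rot: [-0.181, 0.983, -0.0, -0.0]
ft_force: [-0.5, -0.3, -0.6]
grip_width: 0.0682
grasp_force: 0.0
```

Request:
{"api": "drive_tool", "payload": {"increments": [[[-1,0,-4],[0,0,0],0.8],[[0,0,0],[0,0,0],0.5],[[0,0,0],[0,0,0],0.2],[[0,0,0],[0,0,0],0],[[0,0,0],[0,0,0],0],[[0,0,0],[0,0,0],0],[[0,0,0],[0,0,0],0]]}}

```text
clock: 11.82
eef_pos: [0.6004, 0.1772, 0.2267]
tool_rot: [-0.181, 0.984, -0.0, -0.0]
ft_force: [-2.2, -1.1, 3.3]
grip_width: 0.0295
grasp_force: 59.0
```

```bash
python3 - <<'E'
import numpy as np
y=np.radians(20.95); k=np.arange(25)/24; a=np.radians(5+85*k); t=np.radians(48*k)
x=-140*np.sin(a)+28*np.sin(t); z=140*np.cos(a)-28*np.cos(t)
P=np.c_[x*np.cos(y),x*np.sin(y),z]
for r in np.diff(np.round(P,1),axis=0).round(1).tolist(): print(r)
print(P-P[0])
print("turn",2*np.sin(y),-2*np.cos(y))
E
```

```text
[-7.1, -2.7, -1.0]
[-7.0, -2.7, -1.5]
[-7.0, -2.6, -2.0]
[-6.8, -2.6, -2.5]
[-6.6, -2.6, -2.9]
[-6.5, -2.5, -3.4]
[-6.2, -2.3, -3.9]
[-6.0, -2.3, -4.2]
[-5.8, -2.2, -4.7]
[-5.4, -2.1, -5.1]
[-5.2, -2.0, -5.5]
[-4.8, -1.8, -5.8]
[-4.4, -1.7, -6.1]
[-4.1, -1.6, -6.5]
[-3.7, -1.4, -6.7]
[-3.2, -1.3, -7.0]
[-2.9, -1.0, -7.2]
[-2.4, -1.0, -7.4]
[-2.0, -0.7, -7.6]
[-1.5, -0.6, -7.7]
[-1.0, -0.4, -7.8]
[-0.6, -0.2, -7.9]
[-0.1, -0.1, -7.9]
[0.4, 0.2, -7.9]
[[   0.            0.            0.        ]
 [  -7.1116075    -2.72277221   -1.00306524]
 [ -14.15015023   -5.41757062   -2.50086721]
 [ -21.08637183   -8.07319404   -4.48755166]
 [ -27.89141254  -10.67859314   -6.95530844]
 [ -34.53692236  -13.22291374   -9.89440155]
 [ -40.99517217  -15.6955394   -13.29320674]
 [ -47.23916252  -18.086133    -17.13825641]
 [ -53.24272962  -20.38467742  -21.41429162]
 [ -58.98064806  -22.58151476  -26.10432108]
 [ -64.42873     -24.66738439  -31.18968683]
 [ -69.56392028  -26.63345934  -36.65013647]
 [ -74.36438726  -28.4713811   -42.46390148]
 [ -78.8096089   -30.17329251  -48.60778148]
 [ -82.8804538   -31.73186887  -55.05723409]
 [ -86.5592569   -33.14034689  -61.78646995]
 [ -89.82988955  -34.3925515   -68.76855266]
 [ -92.67782362  -35.48292042  -75.97550317]
 [ -95.09018952  -36.40652635  -83.37840822]
 [ -97.05582771  -37.15909671  -90.9475325 ]
 [ -98.56533378  -37.73703091  -98.65243399]
 [ -99.61109662  -38.13741493 -106.46208211]
 [-100.18732976  -38.35803335 -114.3449782 ]
 [-100.29009567  -38.39737863 -122.26927786]
 [ -99.9173229   -38.25465768 -130.20291471]]
turn 0.7151062211571731 -1.8677856120182283
```

Turn per row: (0.72, -1.87, 0)°. First four rows as a test.

Request:
{"api": "drive_tool", "payload": {"increments": [[[-7.1,-2.7,-1.0],[0.72,-1.87,0],0],[[-7.0,-2.7,-1.5],[0.72,-1.87,0],0],[[-7.0,-2.6,-2.0],[0.72,-1.87,0],0],[[-6.8,-2.6,-2.5],[0.72,-1.87,0],0]]}}

```text
clock: 12.15
eef_pos: [0.5749, 0.1672, 0.2203]
tool_rot: [-0.18, 0.981, 0.013, 0.072]
ft_force: [5.4, -0.7, -1.2]
grip_width: 0.0297
grasp_force: 60.1
```

Request:
{"api": "drive_tool", "payload": {"increments": [[[-6.6,-2.6,-2.9],[0.72,-1.87,0],0],[[-6.5,-2.5,-3.4],[0.72,-1.87,0],0],[[-6.2,-2.3,-3.9],[0.72,-1.87,0],0],[[-6.0,-2.3,-4.2],[0.72,-1.87,0],0]]}}

```text
clock: 12.48
eef_pos: [0.5504, 0.1575, 0.2069]
tool_rot: [-0.179, 0.973, 0.026, 0.142]
ft_force: [7.4, 0.3, -1.0]
grip_width: 0.0293
grasp_force: 60.1
```

Request:
{"api": "drive_tool", "payload": {"increments": [[[-5.8,-2.2,-4.7],[0.72,-1.87,0],0],[[-5.4,-2.1,-5.1],[0.72,-1.87,0],0],[[-5.2,-2.0,-5.5],[0.72,-1.87,0],0],[[-4.8,-1.8,-5.8],[0.72,-1.87,0],0]]}}

```text
clock: 12.82
eef_pos: [0.5294, 0.1492, 0.1874]
tool_rot: [-0.176, 0.961, 0.038, 0.21]
ft_force: [0.0, -2.0, 6.5]
grip_width: 0.0294
grasp_force: 58.5
```

Request:
{"api": "drive_tool", "payload": {"increments": [[[-4.4,-1.7,-6.1],[0.72,-1.87,0],0],[[-4.1,-1.6,-6.5],[0.72,-1.87,0],0],[[-3.7,-1.4,-6.7],[0.72,-1.87,0],0],[[-3.2,-1.3,-7.0],[0.72,-1.87,0],0]]}}

```text
clock: 13.15
eef_pos: [0.5108, 0.1433, 0.1579]
tool_rot: [-0.174, 0.945, 0.051, 0.273]
ft_force: [0.7, -0.6, -0.6]
grip_width: -0.0
grasp_force: 0.0
```

Request:
{"api": "drive_tool", "payload": {"increments": [[[-2.9,-1.0,-7.2],[0.72,-1.87,0],0],[[-2.4,-1.0,-7.4],[0.72,-1.87,0],0],[[-2.0,-0.7,-7.6],[0.72,-1.87,0],0],[[0,0,0],[0,0,0],0]]}}

```text
clock: 13.48
eef_pos: [0.4997, 0.1396, 0.1316]
tool_rot: [-0.171, 0.931, 0.06, 0.318]
ft_force: [-1.2, -0.7, -0.9]
grip_width: -0.0001
grasp_force: 0.0
```

```bash
python3 - <<'E'
from workcell import *
import cv2,numpy as np
o=get_obs(); print(o['joint_pos'].round(3),o['eef_pos'],o['ft_force'],o['ft_torque'],o['grip_width'])
d=camera("scene"); 
cv2.imwrite("pics/t8.png",cv2.resize(d["image"][150:310,270:430,::-1],(600,600),interpolation=2))
E
```

```text
[ 0.219  0.002 -0.822  0.093  0.092 -0.114] [0.4997041  0.13964263 0.13156962] [-1.16411845 -0.72979252 -0.86682053] [-0.25387288  0.63280077 -0.03206309] -6.27231428325175e-05
```

View pics/t8.png

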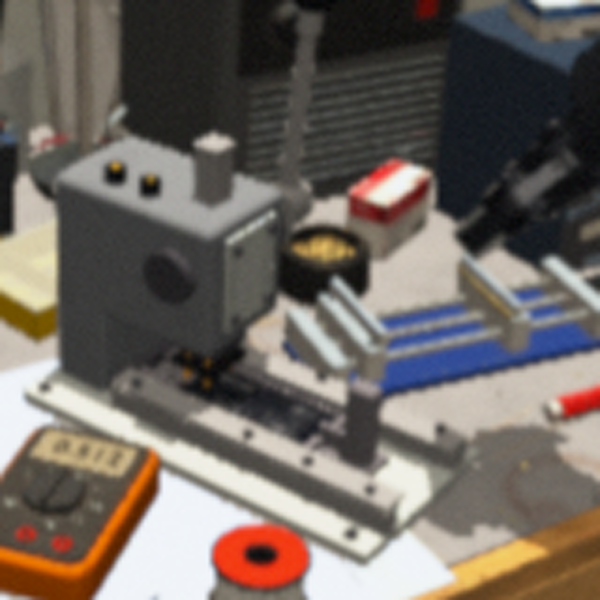

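The knob slipped again around lever 50–60°. Before retrying, check where the ball sat in the pads against the saved pictures.

```bash
python3 - <<'E'
from h import *
D=pickle.load(open("d0.pkl","rb")); S=D["scene"];T=D["top"]
p=[.58563,.24983,.36499]; R=np.array([[np.cos(p[2]),-np.sin(p[2]),0],[np.sin(p[2]),np.cos(p[2]),0],[0,0,1]])
W=lambda q:R@np.array(q)+[p[0],p[1],0]
c6=lambda P:((proj(S,P)[0]-[280,110])*3.5).round(0)
c5=lambda P:((proj(S,P)[0]-[280,80])*3.5).round(0)
print("t5: axis",c5(W([0,-.072,.115])),"ball",c5(W([-.0122,-.072,.2545])),"tcp",c5([.5978,.1798,.2343]))
print("t6: axis",c6(W([0,-.072,.115])),"tcp",c6([.5418,.1544,.2163]),"grasp",c6([.5418,.1544,.2353]))
for d in (20,25,30,33,36,40):
    a=np.radians(d); f=lambda r:c6(W([-r*np.sin(a),-.072,.115+r*np.cos(a)])); print(d,"bar@.1",f(.1),"bar@.124",f(.124),"ball",f(.14))
# dense look for edges of ball in first scene & top image: dark circle
for n,c,b in (("scene",S,(325,120,385,175)),("top",T,(410,160,455,210))):
    g=cv2.cvtColor(c["image"],cv2.COLOR_RGB2GRAY)[b[1]:b[3],b[0]:b[2]]
    print(n, proj(c,W([-.0122,-.072,.2545]))[0].round(1)); print((g[::2,::2]//10)) if n=="scene" else 0
E
```

```text
t5: axis [230. 434.] ball [258. 229.] tcp [256. 263.]
t6: axis [230. 329.] tcp [346. 212.] grasp [348. 181.]
20 bar@.1 [284. 206.] bar@.124 [299. 173.] ball [308. 151.]
25 bar@.1 [296. 214.] bar@.124 [313. 185.] ball [324. 164.]
30 bar@.1 [306. 224.] bar@.124 [326. 197.] ball [340. 178.]
33 bar@.1 [312. 231.] bar@.124 [334. 205.] ball [348. 187.]
36 bar@.1 [318. 237.] bar@.124 [341. 213.] ball [357. 197.]
40 bar@.1 [325. 247.] bar@.124 [350. 225.] ball [368. 210.]
scene [353.6 145.4]
[[ 4 10  9  4  5  7  8 10 11  9  9  9  9  8  9  9  9  9  9 10 10 10  8  8
   8  7  8  5  3  2]
 [ 9 11  9  3  2  3  4  6  7  7  7  6  4  6 10  9  9  9 10 10 10 10  8  8
   8  9 10 10  7  4]
 [11 11  7  6  5  4  2  2  3  3  3  3  5  7  9 10 10 10 10 10 10 10 10 10
  10 10 11 11 11  9]
 [11 11  9  6  5  6  6  6  6  5  6  5  6  7 10 10 11 10 10 10 10 10 10 10
  10 10 10 10 10 11]
 [11 11 11 10  9  9  8  6  7  8  9  9  9 10 10 10 10 10 10 11 10 10 11 11
  10 10 10 10 10 10]
 [12 11 11 11 11 11 11 10 10 10 10 10 10 10 10 11 10 10 10 11 11 11 11 11
  11 11 11 10 11 11]
 [11 11 11 11 11 11 11 11 11 11 11 11 11 
[... 1367 characters left out ...]
  1  1  1  1  2]
 [ 3  3  3  4  3  1  1  1  1  2  2  1  5  7  6  2  1  2  1  2  1  2  2  2
   2  2  3  3  3  3]
 [ 3  3  4  4  2  1  2  1  1  2  1  2  6  7  6  1  2  1  1  1  2  3  3  3
   3  4  4  4  4  4]
 [ 3  3  3  4  2  1  1  1  1  2  1  2  6  7  6  2  3  3  3  4  4  4  4  4
   4  5  5  6  6  5]
 [ 3  3  3  4  3  2  2  2  2  2  2  5  8  8  7  4  4  4  4  5  5  5  6  6
   5  4  4  4  4  5]
 [ 3  3  4  3  3  2  3  3  4  4  4  5  7  7  6  5  6  6  6  5  4  4  4  5
   5  6  7  6  5  4]
 [ 3  3  4  4  4  4  4  4  5  5  6  7  7  7  5  4  4  5  5  6  6  6  6  5
   4  4  5  5  6  7]
 [ 3  3  4  4  4  4  5  5  4  4  4  5  7  8  6  6  6  5  5  4  5  5  6  6
   7  6  5  5  4  4]]
top [438.7 180. ]
```

Picture t6 shows the lever lagged ~5° behind the pads: the ball creeps sideways along the pads (pull carried by friction only). Better: clamp the ball front/back so the pull is carried by pad pressure, and turn the tool rigidly with the lever. Fit the arm geometry to see which tool tilts are reachable.

```bash
cat > arm.py <<'E'
import numpy as np
from scipy.optimize import least_squares
from scipy.spatial.transform import Rotation as Rot
Q=[([-1.18,.241,.005,1.335,0,1.571],[.19,-.462,.2307],[.981,.194,0,0]),([-.786,-.034,-.306,1.298,0,.962],[.25619,-.2563,.23144],[.767,.642,0,0]),
([.377,.076,-.194,1.301,0,.008],[.38747,.15333,.23112],[-.181,.983,0,0]),([.276,.315,.145,1.4,0,-.085],[.51979,.14747,.24635],[-.18,.984,0,0]),
([.292,.497,.387,1.463,0,-.073],[.59784,.17981,.23426],[-.182,.983,0,-.001]),([.219,.002,-.822,.093,.092,-.114],[.4997,.13964,.13157],[-.171,.931,.06,.318])]
LO=np.array([-2.72,-1.05,-1.09,-1.99,-1.42,-3.14]);HI=np.array([2.72,1.87,1.28,2.15,1.44,3.14])
def fk(q,p):
    a,h,L1,b1,L2,b2,L4,L5=p
    ry=lambda t:Rot.from_rotvec([0,t,0]); R=Rot.from_rotvec([0,0,q[0]])
    x=R.apply([a,0,h]); R=R*ry(q[1]); x=x+R.apply([b1,0,L1])
    R=R*ry(-q[2]); x=x+R.apply([L2,0,b2]); R=R*ry(q[3]); x=x+R.apply([L4,0,0])
    R=R*Rot.from_rotvec([0,0,q[4]]); x=x+R.apply([L5,0,0]); R=R*Rot.from_rotvec([q[5],0,0])
    return x,R   # tool dir = R x
def res(p): return np.concatenate([fk(q,p)[0]-x for q,x,_ in Q]+[(np.r_[p]-P0)*.001])
P0=np.array([0,.15,.27,0.05,.27,0.05,.08,.2])
sol=least_squares(res,P0); p=sol.x
# tool frame offset: R_tool = R*C
C=Rot.concatenate([fk(q,p)[1].inv()*Rot.from_quat(t) for q,_,t in Q])
def ik(x,Rt,q0):
    Cm=C[:5].mean(); f=lambda q:np.r_[(fk(q,p)[0]-x)*10,(Rt.inv()*fk(q,p)[1]*Cm).as_rotvec()*1]
    return least_squares(f,np.clip(q0,LO+.01,HI-.01),bounds=(LO,HI))
E
python3 - <<'E'
from arm import *
print(p.round(4)); print((sol.fun[:18]*1e3).round(1)); print(C.as_rotvec().round(3))
Y=np.radians(20.95); J=Rot.from_rotvec([0,0,Y])
o=np.array([.5856,.2498,0])
for r in (.019,.014):
  for off in (0,10,20,25):
    q=np.array([.29,.5,.39,1.46,0,1.5]); out=[]
    for lev in (5,20,40,60,75,90):
        t=np.radians(lev-off); d=np.array([np.sin(t),0,-np.cos(t)])
        ball=np.array([-.14*np.sin(np.radians(lev)),-.072,.115+.14*np.cos(np.radians(lev))])
        best=None
        for s in (1,-1):
            n=s*np.array([np.cos(t),0,np.sin(t)])
            Rt=J*Rot.from_matrix(np.c_[np.cross(n,d),n,d])
            for q0 in (q,np.r_[q[:5],-q[5]]):
                k=ik(J.apply(ball+r*d)+o,Rt,q0)
                if best is None or k.cost<best.cost: best=k
        q=best.x; out.append((lev,float(round(best.cost*1e3,2)),q.round(2).tolist()))
    print(r,off,*out,sep="\n ")
E
```

```text
[-0.0079  0.2546  0.4926  0.0026  0.3979  0.0034  0.1097  0.302 ]
[ 0.4 -0.1  0.1 -0.  -0.2  0.1 -0.3 -0.  -0.2  0.  -0.2  0.  -0.  -0.1
 -0.  -0.  -0.   0. ]
[[-0.000e+00  1.571e+00  0.000e+00]
 [ 0.000e+00  1.571e+00 -1.000e-03]
 [ 4.000e-03  1.571e+00  4.000e-03]
 [-1.000e-03  1.572e+00 -1.000e-03]
 [-1.000e-03  1.571e+00 -1.000e-03]
 [ 1.000e-03  1.571e+00 -0.000e+00]]
0.019
 0
 (5, 0.0, [0.29, 0.43, 0.27, 1.33, 0.01, 1.49])
 (20, 0.0, [0.27, 0.17, -0.15, 0.9, 0.03, 1.48])
 (40, 0.0, [0.23, -0.05, -0.66, 0.27, 0.08, 1.47])
 (60, 0.32, [0.19, 0.03, -1.09, -0.56, 0.16, -1.67])
 (75, 56.4, [0.06, 0.11, -1.09, -0.59, 0.37, -1.76])
 (90, 111.57, [-0.26, 1.07, -1.09, -1.99, 1.06, -1.7])
0.019
 10
 (5, 0.0, [0.29, 0.58, 0.52, 1.6, -0.01, 1.5])
 (20, 0.0, [0.28, 0.29, 0.05, 1.15, 0.02, 1.48])
 (40, 0.0, [0.25, 0.01, -0.48, 0.56, 0.06, -1.67])
 (60, 0.0, [0.21, -0.06, -0.95, -0.19, 0.12, 1.47])
 (75, 16.25, [0.15, 0.07, -1.09, -0.54, 0.22, -1.7])
 (90, 103.11, [-0.11, 0.34, -1.09, -0.78, 0.69, -1.92])
0.019
 20
 (5, 0.0, [0.3, 0.75, 0.79, 1.88, -0.02, 1.5])
 (20, 0.0, [0.28, 0.42, 0.26, 1
[... 1098 characters left out ...]
-0.51, 0.22, -1.71])
 (90, 107.11, [-0.12, 0.33, -1.09, -0.75, 0.7, -1.93])
0.014
 20
 (5, 0.0, [0.3, 0.75, 0.81, 1.89, -0.02, 1.5])
 (20, 0.0, [0.28, 0.42, 0.27, 1.41, -0.0, 1.49])
 (40, 0.0, [0.26, 0.1, -0.29, 0.83, 0.04, 1.47])
 (60, 0.0, [0.22, -0.07, -0.78, 0.17, 0.09, 1.46])
 (75, 0.34, [0.18, 0.04, -1.09, -0.48, 0.15, -1.68])
 (90, 51.41, [0.07, 0.17, -1.09, -0.57, 0.34, -1.77])
0.014
 25
 (5, 0.0, [0.3, 0.86, 0.99, 2.05, -0.02, 1.51])
 (20, 0.0, [0.29, 0.5, 0.38, 1.54, -0.01, 1.49])
 (40, 0.0, [0.26, 0.16, -0.2, 0.96, 0.03, 1.47])
 (60, 0.0, [0.23, -0.05, -0.69, 0.32, 0.08, 1.46])
 (75, 0.0, [0.2, -0.0, -1.03, -0.33, 0.13, -1.68])
 (90, 29.48, [0.12, 0.15, -1.09, -0.55, 0.26, -1.73])
```

```bash
cat > plan.py <<'E'
from arm import *
Y=np.radians(20.95); J=Rot.from_rotvec([0,0,Y]); o=np.array([.5856,.2498,0])
def pose(lev,beta,off,r=.019,s=1,back=0.):
    L=np.radians(lev); t=np.radians(lev-off); b=np.radians(beta)
    d=np.cos(b)*np.array([np.sin(t),0,-np.cos(t)])+np.sin(b)*np.array([0,1,0]); n=s*np.array([np.cos(t),0,np.sin(t)])
    ball=np.array([-.14*np.sin(L),-.072,.115+.14*np.cos(L)])
    return J.apply(ball+(r-back)*d)+o, J*Rot.from_matrix(np.c_[np.cross(n,d),n,d])
E
python3 - <<'E'
from plan import *
rng=np.random.default_rng(0)
for beta in (30,45,60,75,90):
  for off in (0,15,30):
   for s in (1,-1):
    out=[]
    for lev in (90,5):
        x,R=pose(lev,beta,off,s=s); best=None
        for q0 in ([.1,.2,-.5,.5,.5,1.5],[.1,.2,-.5,.5,.5,-1.5],[-.3,.5,0,.5,1.2,0],[-.3,.5,0,.5,1.2,3],[0,.5,.5,1.2,.8,0.],[0,.5,.5,0,1.2,-3]):
            k=ik(x,R,np.array(q0))
            if best is None or k.cost<best.cost: best=k
        out.append((lev,float(round(best.cost*1e3,2)),best.x.round(2).tolist()))
    if max(a[1] for a in out)<8: print(beta,off,s,*out)
E
```

```text
30 0 1 (90, 1.92, [-0.29, 1.08, -1.07, -1.99, 1.2, 1.43]) (5, 0.0, [0.06, 0.54, 0.37, 1.48, 0.52, 1.22])
30 0 -1 (90, 1.91, [-0.29, 1.08, -1.07, -1.99, 1.2, -1.72]) (5, 0.0, [0.06, 0.54, 0.37, 1.48, 0.52, -1.92])
30 15 1 (90, 0.0, [-0.27, 0.72, -1.09, -1.28, 1.12, 1.21]) (5, 0.0, [0.09, 0.75, 0.71, 1.85, 0.46, 1.27])
30 15 -1 (90, 0.0, [-0.27, 0.72, -1.09, -1.28, 1.12, -1.93]) (5, 0.0, [0.09, 0.75, 0.71, 1.85, 0.46, -1.88])
30 30 1 (90, 0.0, [-0.22, 0.39, -0.96, -0.45, 0.98, 1.05]) (5, 1.51, [0.11, 0.94, 1.03, 2.15, 0.41, 1.34])
30 30 -1 (90, 0.0, [-0.22, 0.39, -0.96, -0.45, 0.98, -2.1]) (5, 1.52, [0.11, 0.94, 1.03, 2.15, 0.41, -1.8])
45 0 1 (90, 0.73, [-0.33, 1.09, -0.92, -1.99, 1.44, 1.55]) (5, 0.0, [-0.02, 0.66, 0.45, 1.64, 0.74, 1.03])
45 0 -1 (90, 0.75, [-0.33, 1.09, -0.92, -1.99, 1.44, -1.59]) (5, 0.0, [-0.02, 0.66, 0.45, 1.65, 0.74, -2.11])
45 15 1 (90, 0.0, [-0.32, 0.6, -0.79, -0.24, 1.37, 0.61]) (5, 0.0, [0.01, 0.83, 0.74, 1.96, 0.67, 1.11])
45 15 -1 (90, 0.0, [-0.32, 0.6, -0.79, -0.23, 1.37, -2.54]) (5, 0.0, [0.01, 0.83, 0.74, 1.96, 0.67, -2.03])
45 30 1 (90, 0.0, [-0.29, 0
[... 546 characters left out ...]
.35, 2.43]) (5, 0.0, [-0.06, 0.94, 0.77, 2.12, 0.85, -2.24])
60 30 1 (90, 0.0, [-0.3, 0.76, -0.27, 1.21, 1.25, -0.22]) (5, 5.65, [-0.05, 0.96, 0.8, 2.15, 0.82, 1.13])
60 30 -1 (90, 0.0, [-0.3, 0.76, -0.27, 1.21, 1.25, 2.92]) (5, 5.67, [-0.05, 0.96, 0.8, 2.15, 0.82, -2.01])
75 0 1 (90, 0.0, [-0.28, 1.14, 0.09, 2.09, 1.18, -1.57]) (5, 1.39, [-0.12, 0.96, 0.61, 2.15, 1.06, 0.48])
75 0 -1 (90, 0.0, [-0.28, 1.14, 0.09, 2.09, 1.18, 1.57]) (5, 1.41, [-0.12, 0.96, 0.61, 2.15, 1.06, -2.66])
75 15 1 (90, 0.0, [-0.28, 1.07, 0.06, 1.96, 1.17, -1.16]) (5, 5.37, [-0.11, 0.96, 0.63, 2.15, 1.03, 0.75])
75 15 -1 (90, 0.0, [-0.28, 1.07, 0.07, 1.96, 1.17, 1.98]) (5, 5.4, [-0.11, 0.96, 0.63, 2.15, 1.03, -2.39])
```

```bash
cat >> plan.py <<'E'
def rows(x0,R0,x1,R1,N):
    w=np.degrees((R1*R0.inv()).as_rotvec())/N; return ((x1-x0)*1e3/N).round(1).tolist(), w.round(2).tolist()
E
python3 - <<'E'
from plan import *
from h import ray0
import pickle
S=pickle.load(open("d0.pkl","rb"))["scene"]
for n,u in (("cab",(387,206)),("cabright",(420,222)),("psu",(302,185)),("psuR",(387,200)),("vise",(363,242))): print(n,ray0(S,np.array(u),0.))
for beta,off in ((40,12),(40,18),(45,15),(45,20)):
    q=np.array([-.32,.6,-.79,-.24,1.37,.61]); print(beta,off)
    for lev in (90,75,60,45,30,15,5):
        x,R=pose(lev,beta,off); k=ik(x,R,q); q=k.x
        if lev in(90,45,5): print(" ",lev,round(k.cost*1e3,3),q.round(2).tolist(),x.round(3),R.as_matrix()[:,2].round(2))
    xp,R=pose(5,beta,off,back=.07); k=ik(xp,R,q); print("  pre",round(k.cost*1e3,3),k.x.round(2).tolist())
E
```

```text
cab [ 0.7256245 -0.0335071]
cabright [ 0.61486252 -0.05474058]
psu [0.95338094 0.10643324]
psuR [ 0.75392498 -0.0554814 ]
vise [0.60880838 0.12899493]
40 12
  90 0.0 [-0.31, 0.7, -0.95, -0.92, 1.33, 0.99] [0.49  0.149 0.112] [ 0.47  0.87 -0.16]
  45 0.0 [-0.14, 0.29, -0.3, 0.89, 0.87, 0.89] [0.522 0.161 0.202] [ 0.16  0.75 -0.64]
  5 0.0 [0.03, 0.76, 0.66, 1.85, 0.61, 1.15] [0.594 0.189 0.24 ] [-0.32  0.57 -0.76]
  pre 0.0 [-0.03, 0.84, 0.94, 2.08, 0.59, 1.09]
40 18
  90 0.0 [-0.3, 0.58, -0.89, -0.53, 1.27, 0.85] [0.489 0.149 0.111] [ 0.45  0.86 -0.24]
  45 0.0 [-0.12, 0.33, -0.22, 1.01, 0.82, 0.92] [0.521 0.161 0.201] [ 0.09  0.72 -0.68]
  5 0.0 [0.04, 0.84, 0.8, 1.98, 0.59, 1.18] [0.593 0.188 0.24 ] [-0.39  0.54 -0.75]
  pre 1.195 [-0.02, 0.89, 1.03, 2.15, 0.57, 1.15]
45 15
  90 0.0 [-0.32, 0.6, -0.79, -0.24, 1.37, 0.61] [0.488 0.15  0.112] [ 0.39  0.9  -0.18]
  45 0.0 [-0.15, 0.38, -0.2, 1.06, 0.91, 0.8] [0.52  0.162 0.202] [ 0.08  0.79 -0.61]
  5 0.0 [0.01, 0.83, 0.74, 1.96, 0.67, 1.11] [0.593 0.19  0.241] [-0.37  0.62 -0.7 ]
  pre 0.402 [-0.06, 0.9, 0.99, 2.15, 0.64, 1.07]
45 20
  90 0.0 [-0.31, 0.56, -0.75, -0.03, 1.32, 0.56] [0.488 0.15  0.11 ] [ 0.37  0.9  -0.24]
  45 0.0 [-0.14, 0.4, -0.14, 1.15, 0.87, 0.83] [0.519 0.162 0.202] [ 0.03  0.77 -0.64]
  5 0.0 [0.01, 0.9, 0.85, 2.06, 0.64, 1.14] [0.592 0.19  0.241] [-0.42  0.59 -0.68]
  pre 4.063 [-0.05, 0.9, 1.0, 2.15, 0.63, 1.14]
```

```bash
python3 - <<'E'
from plan import *
from h import proj
import pickle
from workcell import get_obs
S=pickle.load(open("d0.pkl","rb"))["scene"]
for h in (.1,.15,.2,.25): print(h,proj(S,[.7256,-.0335,h])[0].round(0), "cab top corner seen ~(389,152)")
ob=get_obs(); x=ob['eef_pos'];R=Rot.from_quat(ob['tool_rot'])
xp,Rp=pose(5,40,12,back=.07); xg,_=pose(5,40,12)
A=(np.array([.45,.08,.34]),R); V=(np.array([.56,.09,.36]),Rp)
q=ob['joint_pos']
for n,(a,Ra),(b,Rb),N in (("up",(x,R),A,8),("V",A,V,16),("pre",V,(xp,Rp),4),("in",(xp,Rp),(xg,Rp),5)):
    print(n,N,rows(a,Ra,b,Rb,N))
    w=(Rb*Ra.inv()).as_rotvec()
    for f in (.5,1):
        k=ik(a+f*(b-a),Rot.from_rotvec(f*w)*Ra,q); q=k.x; print("  ",round(k.cost*1e3,3),q.round(2).tolist())
E
```

```text
0.1 [390. 172.] cab top corner seen ~(389,152)
0.15 [392. 155.] cab top corner seen ~(389,152)
0.2 [394. 136.] cab top corner seen ~(389,152)
0.25 [396. 117.] cab top corner seen ~(389,152)
up 8 ([-6.4, -7.5, 25.9], [0.0, 0.0, 0.0])
   0.0 [0.14, -0.23, -0.69, 0.47, 0.14, -0.18]
   0.0 [0.05, -0.37, -0.5, 0.81, 0.19, -0.25]
V 16 ([6.9, 0.6, 1.2], [1.81, 5.08, -4.93])
   0.0 [0.03, 0.18, 0.21, 1.53, 0.23, 0.48]
   0.273 [-0.12, 0.69, 0.83, 2.15, 0.56, 1.0]
pre 4 ([14.0, 14.8, -16.7], [0.0, 0.0, 0.0])
   0.0 [-0.08, 0.77, 0.89, 2.13, 0.57, 1.04]
   0.0 [-0.03, 0.84, 0.94, 2.08, 0.59, 1.09]
in 5 ([-4.4, 7.9, -10.6], [0.0, 0.0, 0.0])
   0.0 [-0.0, 0.79, 0.78, 1.96, 0.6, 1.12]
   0.0 [0.03, 0.76, 0.66, 1.85, 0.61, 1.15]
```

Request:
{"api": "drive_tool", "payload": {"increments": [[[-6.4,-7.5,25.9],[0,0,0],0],[[-6.4,-7.5,25.9],[0,0,0],0],[[-6.4,-7.5,25.9],[0,0,0],0],[[-6.4,-7.5,25.9],[0,0,0],0],[[-6.4,-7.5,25.9],[0,0,0],0],[[-6.4,-7.5,25.9],[0,0,0],0],[[-6.4,-7.5,25.9],[0,0,0],0],[[-6.4,-7.5,25.9],[0,0,0],0]]}}

```text
clock: 14.2
eef_pos: [0.4522, 0.0804, 0.3459]
tool_rot: [-0.171, 0.929, 0.06, 0.322]
ft_force: [0.8, -0.5, 0.0]
grip_width: -0.0002
grasp_force: 0.0
```

Request:
{"api": "drive_tool", "payload": {"increments": [[[8.1,2.2,-0.6],[1.81,5.08,-4.93],0.8],[[8.1,2.2,-0.6],[1.81,5.08,-4.93],0.8],[[8.1,2.2,-0.6],[1.81,5.08,-4.93],0.8],[[8.1,2.2,-0.6],[1.81,5.08,-4.93],0.8],[[8.1,2.2,-0.6],[1.81,5.08,-4.93],0.8],[[8.1,2.2,-0.6],[1.81,5.08,-4.93],0.8],[[8.1,2.2,-0.6],[1.81,5.08,-4.93],0.8],[[8.1,2.2,-0.6],[1.81,5.08,-4.93],0.8]]}}

```text
clock: 14.87
eef_pos: [0.5184, 0.0988, 0.3397]
tool_rot: [0.21, 0.971, 0.117, 0.011]
ft_force: [0.7, 0.4, 0.2]
grip_width: 0.0684
grasp_force: 0.0
```

Request:
{"api": "drive_tool", "payload": {"increments": [[[8.1,2.2,-0.6],[1.81,5.08,-4.93],0.8],[[8.1,2.2,-0.6],[1.81,5.08,-4.93],0.8],[[8.1,2.2,-0.6],[1.81,5.08,-4.93],0.8],[[8.1,2.2,-0.6],[1.81,5.08,-4.93],0.8],[[8.1,2.2,-0.6],[1.81,5.08,-4.93],0.8],[[8.1,2.2,-0.6],[1.81,5.08,-4.93],0.8],[[8.1,2.2,-0.6],[1.81,5.08,-4.93],0.8],[[8.1,2.2,-0.6],[1.81,5.08,-4.93],0.8]]}}

```text
clock: 15.53
eef_pos: [0.5832, 0.116, 0.3337]
tool_rot: [0.539, 0.773, 0.145, -0.302]
ft_force: [1.1, -0.4, 1.6]
grip_width: 0.068
grasp_force: 0.0
```

```bash
cat > nxt.py <<'E'
import sys
from plan import *
from workcell import get_obs
lev,back,N=float(sys.argv[1]),float(sys.argv[2]),int(sys.argv[3]); off=float(sys.argv[4]) if len(sys.argv)>4 else 12
ob=get_obs(); x=ob['eef_pos'];R=Rot.from_quat(ob['tool_rot']); print(ob['clock'],x.round(4),ob['joint_pos'].round(2),ob['ft_force'].round(1))
xt,Rt=pose(lev,40,off,back=back); print("target",xt.round(4)); print(rows(x,R,xt,Rt,N))
E
python3 nxt.py 5 .07 4
```

```text
15.5333 [0.5832 0.116  0.3337] [-0.07  0.74  0.87  2.12  0.55  1.02] [ 1.1 -0.4  1.6]
target [0.6161 0.1493 0.2932]
([8.2, 8.3, -10.1], [0.18, 0.39, -0.37])
```

Request:
{"api": "drive_tool", "payload": {"increments": [[[8.2,8.3,-10.1],[0.18,0.39,-0.37],0.8],[[8.2,8.3,-10.1],[0.18,0.39,-0.37],0.8],[[8.2,8.3,-10.1],[0.18,0.39,-0.37],0.8],[[8.2,8.3,-10.1],[0.18,0.39,-0.37],0.8],[[0,0,0],[0,0,0],0.8]]}}

```text
clock: 15.95
eef_pos: [0.6148, 0.1517, 0.2896]
tool_rot: [0.546, 0.763, 0.145, -0.314]
ft_force: [0.7, 0.7, -0.9]
grip_width: 0.0682
grasp_force: 0.0
```

```bash
python3 nxt.py 5 0 5
```

```text
15.95 [0.6148 0.1517 0.2896] [-0.03  0.83  0.91  2.07  0.59  1.09] [ 0.7  0.7 -0.9]
target [0.5939 0.189  0.24  ]
([-4.2, 7.5, -9.9], [0.01, -0.0, -0.09])
```

Request:
{"api": "drive_tool", "payload": {"increments": [[[-4.2,7.5,-9.9],[0,0,0],0.8],[[-4.2,7.5,-9.9],[0,0,0],0.8],[[-4.2,7.5,-9.9],[0,0,0],0.8],[[-4.2,7.5,-9.9],[0,0,0],0.8],[[-4.2,7.5,-9.9],[0,0,-0.4],0.8],[[0,0,0],[0,0,0],0.8]]}}

```text
clock: 16.45
eef_pos: [0.5917, 0.1882, 0.2423]
tool_rot: [0.549, 0.761, 0.146, -0.313]
ft_force: [-0.1, 0.3, -0.7]
grip_width: 0.0682
grasp_force: 0.0
```

```bash
python3 nxt.py 5 0 1; python3 - <<'E'
from workcell import *
import cv2,numpy as np
a=camera("top")["image"][130:230,380:480,::-1]; d=camera("scene")["image"][90:190,300:400,::-1]
cv2.imwrite("pics/t9.png",np.hstack([cv2.resize(a,(400,400),interpolation=2),cv2.resize(d,(400,400),interpolation=2)]))
E
```

```text
16.45 [0.5917 0.1882 0.2423] [0.02 0.75 0.64 1.84 0.61 1.15] [-0.1  0.3 -0.7]
target [0.5939 0.189  0.24  ]
([2.2, 0.7, -2.3], [0.08, 0.04, 0.0])
```

View pics/t9.png

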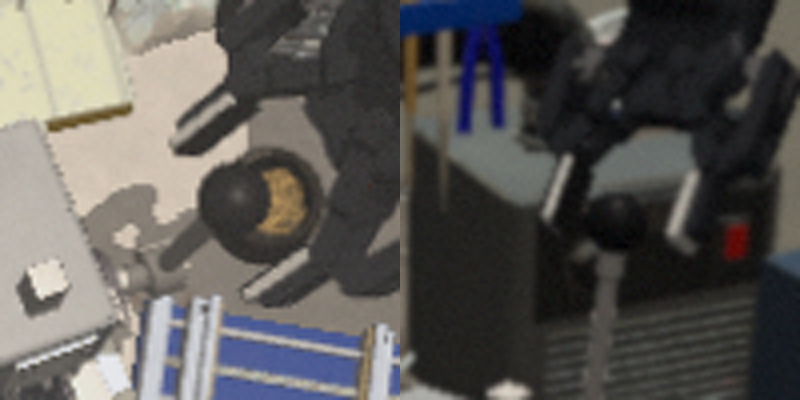

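Ball sits between the two fingers in both views (front and back of it). Slightly deeper, then close.

Request:
{"api": "drive_tool", "payload": {"increments": [[[1,2.5,-4.5],[0,0,0],0.8],[[0,0,0],[0,0,0],0.5],[[0,0,0],[0,0,0],0.2],[[0,0,0],[0,0,0],0],[[0,0,0],[0,0,0],0],[[0,0,0],[0,0,0],0],[[0,0,0],[0,0,0],0]]}}

```text
clock: 17.13
eef_pos: [0.5954, 0.1885, 0.2387]
tool_rot: [0.55, 0.76, 0.147, -0.312]
ft_force: [2.1, -2.2, 2.2]
grip_width: 0.0293
grasp_force: 58.9
```

```bash
python3 nxt.py 5 0 1; python3 - <<'E'
from plan import *
from workcell import get_obs
# rows for rigid lever swing from 5 to 90, 34 rows of 2.5 deg
ob=get_obs(); x0=ob['eef_pos']; ball=J.apply([-.0122,-.072,.2545])+o; ax=J.apply([0,-.072,.115])+o
rel=x0-ball
print("rel",rel.round(4), "along d",(Rot.from_quat(ob['tool_rot']).inv().apply(rel)).round(4), ob['grip_width'])
u=J.apply([0,-1,0]); P=[ax+Rot.from_rotvec(u*np.radians(2.5*i)).apply(x0-ax) for i in range(35)]
P=(np.array(P)-x0)*1e3; np.save("path.npy",np.r_[P/1e3+x0]); print((u*2.5).round(2))
for i,r in enumerate(np.diff(P.round(1),axis=0).round(1).tolist()): print(i,r)
E
```

```text
17.1333 [0.5954 0.1885 0.2387] [0.02 0.75 0.64 1.83 0.61 1.16] [ 2.1 -2.2  2.2]
target [0.5939 0.189  0.24  ]
([-1.5, 0.5, 1.3], [0.07, 0.22, 0.23])
rel [-0.0046  0.0103 -0.0158] along d [-0.0015  0.0012  0.0193] 0.02931099841082114
[ 0.89 -2.33  0.  ]
0 [-5.0, -1.9, -0.7]
1 [-5.0, -1.9, -0.9]
2 [-5.0, -1.9, -1.1]
3 [-4.9, -1.9, -1.4]
4 [-4.8, -1.9, -1.6]
5 [-4.8, -1.8, -1.8]
6 [-4.7, -1.8, -2.1]
7 [-4.6, -1.8, -2.2]
8 [-4.5, -1.7, -2.5]
9 [-4.4, -1.7, -2.7]
10 [-4.3, -1.6, -2.9]
11 [-4.2, -1.6, -3.1]
12 [-4.0, -1.6, -3.2]
13 [-3.9, -1.4, -3.5]
14 [-3.8, -1.5, -3.7]
15 [-3.6, -1.4, -3.8]
16 [-3.4, -1.3, -3.9]
17 [-3.3, -1.2, -4.2]
18 [-3.1, -1.2, -4.3]
19 [-3.0, -1.2, -4.4]
20 [-2.7, -1.0, -4.6]
21 [-2.6, -1.0, -4.6]
22 [-2.3, -0.9, -4.8]
23 [-2.2, -0.8, -4.9]
24 [-2.0, -0.8, -5.0]
25 [-1.7, -0.7, -5.1]
26 [-1.6, -0.6, -5.2]
27 [-1.3, -0.5, -5.2]
28 [-1.2, -0.4, -5.3]
29 [-0.9, -0.3, -5.4]
30 [-0.7, -0.3, -5.3]
31 [-0.4, -0.2, -5.4]
32 [-0.3, -0.1, -5.5]
33 [0.0, 0.0, -5.4]
```

Request:
{"api": "drive_tool", "payload": {"increments": [[[-5.0,-1.9,-0.7],[0.89,-2.33,0],0],[[-5.0,-1.9,-0.9],[0.89,-2.33,0],0],[[-5.0,-1.9,-1.1],[0.89,-2.33,0],0],[[-4.9,-1.9,-1.4],[0.89,-2.33,0],0],[[-4.8,-1.9,-1.6],[0.89,-2.33,0],0],[[-4.8,-1.8,-1.8],[0.89,-2.33,0],0],[[-4.7,-1.8,-2.1],[0.89,-2.33,0],0],[[-4.6,-1.8,-2.2],[0.89,-2.33,0],0]]}}

```text
clock: 17.8
eef_pos: [0.5567, 0.1732, 0.226]
tool_rot: [0.498, 0.791, 0.281, -0.217]
ft_force: [6.2, -0.2, -3.9]
grip_width: 0.0295
grasp_force: 59.3
```

```bash
cat > chk.py <<'E'
import sys,numpy as np
from plan import *
from workcell import get_obs
ob=get_obs(); P=np.load("path.npy"); R=Rot.from_quat(ob['tool_rot']); _,R0=pose(5,40,12)
x=ob['eef_pos']; w=np.degrees(J.inv().apply((R*R0.inv()).as_rotvec()))
b=J.inv().apply(x-.0193*R.as_matrix()[:,2]-o); i=int(sys.argv[1])
print("clock",ob['clock'],"err mm",((P[i]-x)*1e3).round(1),"turn(jig)",w.round(1),"want",-2.5*i)
print("grasp jig",b.round(4),"lever est",np.degrees(np.arctan2(-b[0],b[2]-.115)).round(1),"rad",np.hypot(b[0],b[2]-.115).round(4),"F jig",J.inv().apply(ob['ft_force']).round(1),"w",ob['grip_width'],"q",ob['joint_pos'].round(2))
E
python3 chk.py 8
```

```text
clock 17.8 err mm [-0.2  0.5  0.9] turn(jig) [ -0.2 -20.3  -0.2] want -20.0
grasp jig [-0.0578 -0.0736  0.2405] lever est 24.7 rad 0.1381 F jig [ 5.8 -2.4 -3.9] w 0.02951069683352579 q [-0.05  0.46  0.1   1.34  0.72  1.03]
```

Request:
{"api": "drive_tool", "payload": {"increments": [[[-4.5,-1.7,-2.5],[0.89,-2.33,0],0],[[-4.4,-1.7,-2.7],[0.89,-2.33,0],0],[[-4.3,-1.6,-2.9],[0.89,-2.33,0],0],[[-4.2,-1.6,-3.1],[0.89,-2.33,0],0],[[-4.0,-1.6,-3.2],[0.89,-2.33,0],0],[[-3.9,-1.4,-3.5],[0.89,-2.33,0],0],[[-3.8,-1.5,-3.7],[0.89,-2.33,0],0],[[-3.6,-1.4,-3.8],[0.89,-2.33,0],0]]}}

```text
clock: 18.47
eef_pos: [0.5249, 0.1605, 0.2004]
tool_rot: [0.432, 0.797, 0.406, -0.115]
ft_force: [13.5, 3.8, -9.9]
grip_width: 0.0296
grasp_force: 59.9
```

```bash
python3 chk.py 16; python3 - <<'E'
from workcell import *
import numpy as np
from h import *
c=camera("scene"); p=[.58563,.24983,.36499]
for q in("press_lever","lever_knob"):
    for s in silhouettes(q,c)[:1]: print(q,round(s["conf"],2),s["bbox"])
E
```

```text
clock 18.4667 err mm [-1.   0.6  1.2] turn(jig) [ -0.3 -40.2  -0.2] want -40.0
grasp jig [-0.0968 -0.074   0.2128] lever est 44.7 rad 0.1376 F jig [13.9 -1.3 -9.9] w 0.02960799107615186 q [-0.14  0.29 -0.31  0.87  0.87  0.9 ]
press_lever 0.71 [344.2, 166.4, 397.3, 211.6]
lever_knob 0.62 [279.6, 167.9, 398.4, 298.9]
```

Radial force of 17 N inward: my axis estimate is off by ~2.5 mm (likely what pulled the knob out before). Recompute the path with the axis shifted, nulling that force.

```bash
python3 - <<'E'
from plan import *
P=np.load("path.npy"); ax=J.apply([.0024,-.072,.1158])+o; u=J.apply([0,-1,0])
P2=np.array([ax+Rot.from_rotvec(u*np.radians(2.5*i)).apply(P[0]-ax) for i in range(35)]); np.save("path2.npy",P2)
print("corr",((P2[16]-P[16])*1e3).round(1))
for i in range(16,34): print(i,((P2[i+1]-P2[i])*1e3).round(1).tolist())
E
sed -i 's/"path.npy"/"path2.npy"/' chk.py
```

```text
corr [ 1.   0.4 -1.4]
16 [-3.4, -1.3, -4.0]
17 [-3.2, -1.2, -4.2]
18 [-3.0, -1.2, -4.3]
19 [-2.8, -1.1, -4.5]
20 [-2.7, -1.0, -4.6]
21 [-2.5, -0.9, -4.7]
22 [-2.3, -0.9, -4.8]
23 [-2.1, -0.8, -4.9]
24 [-1.9, -0.7, -5.0]
25 [-1.7, -0.6, -5.1]
26 [-1.5, -0.6, -5.2]
27 [-1.2, -0.5, -5.2]
28 [-1.0, -0.4, -5.3]
29 [-0.8, -0.3, -5.3]
30 [-0.6, -0.2, -5.4]
31 [-0.4, -0.1, -5.4]
32 [-0.2, -0.1, -5.4]
33 [0.1, 0.0, -5.4]
```

Request:
{"api": "drive_tool", "payload": {"increments": [[[1.1,0.4,-1.3],[0,0,0],0],[[0,0,0],[0,0,0],0]]}}

```text
clock: 18.78
eef_pos: [0.5254, 0.1608, 0.2007]
tool_rot: [0.433, 0.796, 0.406, -0.117]
ft_force: [0.4, -5.5, 4.2]
grip_width: 0.0292
grasp_force: 62.6
```

```bash
python3 chk.py 16
```

```text
clock 18.7833 err mm [-0.5  0.7 -0.4] turn(jig) [ -0.2 -40.1  -0.3] want -40.0
grasp jig [-0.0962 -0.0739  0.2131] lever est 44.4 rad 0.1374 F jig [-1.6 -5.3  4.2] w 0.029220963715838696 q [-0.14  0.3  -0.31  0.87  0.87  0.9 ]
```

Request:
{"api": "drive_tool", "payload": {"increments": [[[-3.3,-1.6,-3.9],[0.89,-2.33,0],0],[[-3.2,-1.3,-4.1],[0.89,-2.33,0],0],[[-3.1,-1.2,-4.2],[0.89,-2.33,0],0],[[-2.9,-1.1,-4.4],[0.89,-2.33,0],0],[[-2.7,-1.0,-4.6],[0.89,-2.33,0],0]]}}

```text
clock: 19.2
eef_pos: [0.5102, 0.1548, 0.1793]
tool_rot: [0.383, 0.788, 0.479, -0.051]
ft_force: [5.3, -2.3, 0.5]
grip_width: 0.0291
grasp_force: 62.3
```

```bash
python3 chk.py 21
```

```text
clock 19.2 err mm [-0.4  1.  -0.7] turn(jig) [ -0.2 -52.7  -0.3] want -52.5
grasp jig [-0.115  -0.0741  0.1896] lever est 57.0 rad 0.1371 F jig [ 4.1 -4.   0.5] w 0.029082350739410488 q [-0.2   0.27 -0.53  0.55  0.99  0.83]
```

Holding well past the earlier slip point. Continue.

Request:
{"api": "drive_tool", "payload": {"increments": [[[-2.4,-1.0,-4.7],[0.89,-2.33,0],0],[[-2.3,-0.9,-4.8],[0.89,-2.33,0],0],[[-2.1,-0.8,-4.9],[0.89,-2.33,0],0],[[-1.9,-0.7,-5.0],[0.89,-2.33,0],0],[[-1.7,-0.6,-5.1],[0.89,-2.33,0],0]]}}

```text
clock: 19.62
eef_pos: [0.4997, 0.1507, 0.1549]
tool_rot: [0.331, 0.77, 0.546, 0.014]
ft_force: [4.4, -4.4, 1.6]
grip_width: 0.0289
grasp_force: 62.6
```

```bash
python3 chk.py 26
```

```text
clock 19.6167 err mm [-0.2  1.1 -0.9] turn(jig) [ -0.2 -65.1  -0.3] want -65.0
grasp jig [-0.1283 -0.0742  0.1627] lever est 69.6 rad 0.1369 F jig [ 2.5 -5.7  1.6] w 0.028903810559928102 q [-0.26  0.33 -0.72  0.15  1.12  0.79]
```

Request:
{"api": "drive_tool", "payload": {"increments": [[[-1.3,-1.1,-5.2],[0.89,-2.33,0],0],[[-1.2,-0.5,-5.2],[0.89,-2.33,0],0],[[-1.0,-0.4,-5.3],[0.89,-2.33,0],0],[[-0.8,-0.3,-5.3],[0.89,-2.33,0],0],[[-0.6,-0.2,-5.4],[0.89,-2.33,0],0],[[0,0,0],[0,0,0],0]]}}

```text
clock: 20.12
eef_pos: [0.4941, 0.1485, 0.1272]
tool_rot: [0.274, 0.743, 0.606, 0.078]
ft_force: [0.7, -5.2, 6.9]
grip_width: 0.0292
grasp_force: 62.7
```

```bash
python3 chk.py 31; python3 - <<'E'
from workcell import *
import cv2
c=camera("scene"); cv2.imwrite("pics/e1.png",c["image"][:,:,::-1])
for s in silhouettes("press_lever",c)[:1]: print(s["conf"],s["bbox"])
E
```

```text
clock 20.1167 err mm [0.3 1.3 0.4] turn(jig) [ -0.1 -77.5  -0.3] want -77.5
grasp jig [-0.1356 -0.0743  0.1321] lever est 82.8 rad 0.1367 F jig [-1.3 -5.1  6.9] w 0.02915409976757259 q [-0.3   0.51 -0.88 -0.42  1.26  0.85]
0.91 [345.0, 198.4, 411.4, 225.1]
```

Request:
{"api": "drive_tool", "payload": {"increments": [[[-0.4,-0.1,-5.3],[0.89,-2.33,0],0],[[-0.2,-0.1,-5.4],[0.89,-2.33,0],0],[[0,0,-5.4],[0.89,-2.33,0],0],[[0,0,0],[0,0,0],0],[[0,0,0],[0,0,0],0]]}}

```text
clock: 20.63
eef_pos: [0.4937, 0.1483, 0.1115]
tool_rot: [0.24, 0.723, 0.638, 0.115]
ft_force: [-3.1, -8.3, 6.3]
grip_width: 0.0293
grasp_force: 63.0
```

```bash
python3 chk.py 34; python3 - <<'E'
from workcell import *
from h import *
c=camera("scene"); p=[.58563,.24983,.36499]; R=np.array([[np.cos(p[2]),-np.sin(p[2]),0],[np.sin(p[2]),np.cos(p[2]),0],[0,0,1]])
W=lambda q:R@np.array(q)+[p[0],p[1],0]
m=silhouettes("press_lever",c)[0]; print(m["conf"],m["bbox"])
M=m["region"]
for x in range(int(m["bbox"][0]),int(m["bbox"][2])+1,4):
    ys=np.nonzero(M[:,x])[0]; print(x,(ys.min(),ys.max()) if len(ys) else None,end="; ")
print()
for d in (82,86,88,90,92,95):
    a=np.radians(d); print(d,*[proj(c,W([-r*np.sin(a),-.072,.115+r*np.cos(a)]))[0].round(1) for r in (0.03,.06,.09,.12,.14)])
E
```

```text
clock 20.6333 err mm [ 0.3  1.3 -0.1] turn(jig) [  0.  -84.7  -0.3] want -85.0
grasp jig [-0.1366 -0.0743  0.1146] lever est 90.2 rad 0.1366 F jig [-5.9 -6.7  6.3] w 0.029277315821631393 q [-0.32  0.7  -0.95 -0.92  1.33  1.  ]
0.66 [343.9, 197.3, 407.5, 230.0]
343 None; 347 (np.int64(198), np.int64(210)); 351 (np.int64(200), np.int64(208)); 355 (np.int64(205), np.int64(210)); 359 (np.int64(207), np.int64(211)); 363 (np.int64(208), np.int64(212)); 367 (np.int64(210), np.int64(214)); 371 (np.int64(211), np.int64(215)); 375 (np.int64(212), np.int64(217)); 379 (np.int64(213), np.int64(219)); 383 (np.int64(215), np.int64(220)); 387 (np.int64(217), np.int64(221)); 391 (np.int64(219), np.int64(224)); 395 (np.int64(221), np.int64(228)); 399 (np.int64(221), np.int64(231)); 403 (np.int64(220), np.int64(232)); 407 (np.int64(220), np.int64(230)); 
82 [357.  206.5] [368.7 209. ] [380.8 211.7] [393.3 214.4] [401.9 216.3]
86 [357.1 207.3] [368.7 210.8] [380.8 214.4] [393.2 218.1] [401.8 220.6]
88 [357.  207.8] [368.7 211.7] [380.7 215.7] [393.1 219.9] [401.7 222.8]
90 [357.  208.2] [368.6 212.5] [380.6 217. ] [393.  221.7] [401.4 224.8]
92 [357.  208.6] [368.5 213.4] [380.5 218.3] [392.7 223.4] [401.1 226.9]
95 [356.9 209.2] [368.4 214.6] [380.2 220.2] [392.3 225.9] [400.6 229.9]
```

Request:
{"api": "drive_tool", "payload": {"increments": [[[-0.1,-1.1,0],[0,0,0],0],[[0,0,0],[0,0,0],0],[[0,0,0],[0,0,0],0],[[0,0,0],[0,0,0],0],[[0,0,0],[0,0,0],0],[[0,0,0],[0,0,0],0]]}}

```text
clock: 21.23
eef_pos: [0.4936, 0.1481, 0.1126]
tool_rot: [0.239, 0.723, 0.638, 0.115]
ft_force: [3.2, 3.1, 5.5]
grip_width: 0.0287
grasp_force: 61.9
```

```bash
python3 chk.py 34; python3 - <<'E'
from workcell import *
from h import *
import pickle
c=camera("scene"); D=pickle.load(open("d0.pkl","rb"))
m=silhouettes("press_lever",c)[0]; M=m["region"]
print([(x,np.nonzero(M[:,x])[0].mean().round(1)) for x in (359,367,375,383,391)],m["conf"])
p=[.58563,.24983,.36499]; R=np.array([[np.cos(p[2]),-np.sin(p[2]),0],[np.sin(p[2]),np.cos(p[2]),0],[0,0,1]])
print("home tab top px",proj(c,R@np.array([-.105,0,.068])+[p[0],p[1],0])[0].round(1))
for q in ("shuttle","multimeter","solder_spool","cell"):
    s=silhouettes(q,c)[:1]; print(q,[(round(a["conf"],2),a["bbox"]) for a in s])
E
```

```text
clock 21.2333 err mm [ 0.3  1.6 -1.2] turn(jig) [  0.  -84.8  -0.2] want -85.0
grasp jig [-0.1367 -0.0745  0.1157] lever est 89.7 rad 0.1367 F jig [4.1 1.8 5.5] w 0.028705420887254234 q [-0.32  0.69 -0.95 -0.91  1.33  0.99]
[(359, np.float64(209.0)), (367, np.float64(211.5)), (375, np.float64(214.5)), (383, np.float64(217.0)), (391, np.float64(221.0))] 0.88
home tab top px [366. 253.]
shuttle [(0.68, [311.3, 249.3, 373.5, 275.3])]
multimeter [(0.82, [259.7, 267.0, 312.8, 308.7])]
solder_spool [(0.71, [325.8, 289.7, 352.0, 322.6])]
cell [(0.86, [317.1, 250.3, 357.8, 269.8])]
```

Request:
{"api": "drive_tool", "payload": {"increments": [[[0,0,-0.6],[0,0,0],0],[[0,0,0],[0,0,0],0],[[0,0,0],[0,0,0],0],[[0,0,0],[0,0,0],0],[[0,0,0],[0,0,0],0],[[0,0,0],[0,0,0],0]]}}

```text
clock: 22.03
eef_pos: [0.4936, 0.1481, 0.112]
tool_rot: [0.238, 0.723, 0.638, 0.115]
ft_force: [2.9, 3.4, 5.2]
grip_width: 0.0293
grasp_force: 62.0
```

```bash
python3 chk.py 34; python3 -c "
from workcell import *
print(get_obs()['joint_vel'].round(3)); print(job_done())"
```

```text
clock 22.0333 err mm [ 0.3  1.5 -0.7] turn(jig) [  0.  -84.8  -0.2] want -85.0
grasp jig [-0.1367 -0.0745  0.1151] lever est 89.9 rad 0.1367 F jig [4.  2.1 5.2] w 0.02926330635557065 q [-0.32  0.69 -0.95 -0.91  1.33  0.99]
[-0.001 -0.001 -0.    -0.    -0.     0.002]
the job is handed in; nothing more can be done
None
```

The nest is home against its end stop and the lever is held still by its knob at about 89.9° (level), handed in at about 22 s; the knob slipped free twice, above level, before the third grip held, and the multimeter and spool look unmoved (the tweezers were not rechecked at the end).

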